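# Finished dice cup from the cam vise to the drying peg

### The job

The turned wooden dice cup in the small green cam vise is finished: swing the vise's red-knobbed lever towards you as far as it goes to open the jaw, lift the cup out, turn it upside down and slip it over the empty peg of the drying rack, whose rod is a little loose and leans. Lower it gently until the inside of its bottom rests on the peg's white plug, without letting it drop, and only then let go. Leave the cup that is already drying on the other peg and the tape dispenser where they are.

Things in the scene. Friction and masses are not known exactly. Their poses are not given: they have to be found in the camera images.
- cup_mid (a point): Centre (half-way along its axis) of the light wooden dice cup in the vise: round, 95 mm long, 60 mm outside, bore 50 mm and 87 mm deep, bottom 8 mm thick, about 160 g. Its z axis runs along the cup from the closed bottom (at -47.5 mm) to the mouth (+47.5 mm). At the start it lies sloping: the mouth points to the robot and 20 degrees down, the closed bottom away and up; centre 68 mm over the table.
- cup: The same cup; origin at the centre of the underside of its closed bottom. The vise jaws cover only the 37 mm next to its mouth, on both sides; the V bed under it is 55 mm wide and 62 mm long; a steel stop stands at its rim. The bottom half stands free, with nothing beside, behind or above it. The lip of the moving jaw reaches over the cup, so it cannot come out while clamped.
- vise_lever (a joint): Angle of the vise's cam lever about its upright pivot, rad: 0 = clamped (start), 1.5 = fully open (end stop). It turns anticlockwise seen from above, the knob swinging towards the robot, and stays where it is left; it takes about 3 N at the knob. The cam draws the moving jaw back by 10 mm a radian: 15 mm when open, which takes the lip 5 mm clear of the cup's side.
- lever_knob (a point): Middle of the red knob on the lever's end: an upright round grip, 20 mm in diameter, 42 mm tall (61 to 103 mm above the table), this point 82 mm above the table, 72 mm from the pivot axis. It can be pinched from above and slips round in the fingers as the lever swings. The flat lever bar lies below it, 50 to 57 mm above the table.
- lever_pivot (a point): Point on the lever's upright pivot axis at the knob's height (fixed).
- vise: The green vise, fixed to the table. Origin on the table under the cup's centre; x axis: the way, seen from above, that the cup's closed bottom points (roughly away from the robot); y axis: level, square to the cup, from the fixed jaw to the moving aluminium jaw and the lever. Base plate 100 x 156 mm, 14 mm high; the jaws' tops are up to 96 mm above the table.
- peg_foot (a point): Where the rod of the EMPTY peg enters the rack board (on its top, 24 mm above the table), z up. The peg: a 12 mm steel rod with a white plug at its end, 47 mm in diameter, 28 mm long, edges bevelled 2.5 mm, its flat top 102 mm from this point. With the cup seated, bottom resting on the plug, the cup's centre is 62 mm above this point and its rim 15 mm above the board.
- peg: The same empty peg, origin at its foot. Its rod is loose in the board and leans any way, at first up to 4.5 degrees, so that the plug's top is up to 8 mm off to the side of the foot. The lean is not reported: look, or feel with the cup's rim. The peg stays as it leans under 1 N sideways at the plug, gives way over 2 N, and stops at 4 to 5.5 degrees. A seated cup may lean with it.
- rack: Drying rack: plywood board 90 x 220 mm, top 24 mm above the table, fixed; origin on the table under its middle, y along its length. Two pegs, at y = +60 and -60 mm; either may be the empty one.
- cup_dry_mid (a point): Centre of the other, equal dice cup, which already hangs upside down over the other peg (its top 134 mm above the table). Leave it there.
- tape: Dark grey tape dispenser standing loose near the front edge, 52 x 177 x 98 mm, origin at the middle of its underside. Leave it there.

How it is judged:
On the way, in this order (a step that is already met when the one before it is completed fails the run):
1. the lever is swung fully open while the cup still lies in the vise (value of joint vise_lever above 1.35 rad and distance of cup_mid from where it was at the start of the episode below 0.02 m), for 0.1 s.
2. the cup is lifted out of the vise and held upside down (angle between cup_mid's own z axis and vertical above 2.8 rad and horizontal distance between cup_mid and vise above 0.08 m and z of cup_mid in the frame of peg_foot above 0.08 m), for 0.1 s.
3. the cup is down on the empty peg's plug, still held by the gripper (z of cup_mid in the frame of peg_foot between 0.058 and 0.067 m and horizontal distance between cup_mid and peg_foot below 0.013 m and angle between cup_mid's own z axis and vertical above 2.9 rad and contact force between the fingers and cup above 0.5 N), for 0.1 s.
At the end, for the whole second after the job is handed in: The cup hangs upside down over the peg that was empty, its bottom resting on the plug: its centre 58 to 67 mm above the peg's foot and within 13 mm of it sideways, within 10 degrees of upright, at rest and released; the other cup has moved less than 10 mm, the tape dispenser less than 30 mm (z of cup_mid in the frame of peg_foot between 0.058 and 0.067 m and horizontal distance between cup_mid and peg_foot below 0.013 m and angle between cup_mid's own z axis and vertical above 2.97 rad and linear speed of cup below 0.02 m/s and distance of cup_dry_mid from where it was at the start of the episode below 0.01 m and distance of tape from where it was at the start of the episode below 0.03 m); the robot touches nothing.
It fails at once if the cup already drying is knocked (moved more than 15 mm) (distance of cup_dry_mid from where it was at the start of the episode above 0.015 m).
It fails at once if the cup is pressed on the peg with more than 60 N (contact force between cup and peg above 60 N).
It also fails if it takes over 56 s, if anything falls off the work surface, if the arm or the gripper's body presses on something with over 40 N, if the wrist force passes 120 N, or if a joint passes its speed limit or range.

### The arm

A 6-joint arm with a two-finger parallel gripper is mounted at the origin on a cart in front of the work surface, level with it; the furniture and walls round the work are solid. World frame = base frame: x ahead of the robot, y to its left, z up, the work surface at z = 0. Lengths are in m, angles in rad, forces in N, time in s.
With the tool pointing down it reaches from about 0.275 to 0.725 m from the base axis. Payload 15.9 kg.
Tool frame: the origin (TCP) lies at the very end of the fingers, on their centre line; the grasp point (between the pads) lies 19 mm behind it; y points along the fingers, z is the direction in which the jaws open and shut, and the axes are right-handed (so a half turn about y gives the same grasp; the last joint's range is limited). The gripper opens to 85 mm and grips with 20 to 120 N. Pads are 22 mm wide; open, the fingers measure 114 mm over their backs; the gripper's body (76 mm by 85 mm) begins 54 mm behind the grasp point. The pads swing forward as they close: fully open they stand 13 mm farther back than shut.
Start: joints at [-1.212, 0.213, -0.034, 1.323, 0, 1.571], TCP at [0.176, -0.468, 0.231] pointing down, gripper open.
Joint ranges: [-2.98, 2.98], [-0.74, 1.72], [-1.14, 1.35], [-2.1, 2.04], [-1.57, 1.44], [-3.14, 3.14]. Speed limits (rad/s): [1.89, 1.89, 2.39, 2.57, 3.14, 3.14].

### API

Orientations are given as a 3x3 rotation matrix whose columns are the frame's x, y, z axes.
In Python, from bench import sense, get_image, calibration, ctrl, masks_of gives the robot as it stands.
- The arm moves only by the shell command python3 -m handwheel 'ROWS' [OPENING] [FORCE]. ROWS is JSON, a list of rows, each a list of 2 entries, a list of its own where there are three numbers: the shift along the tool's x, y, z in cm, then the turn about the tool's y in rad. In form: [[[x, y, z], spin], ...]. A call has exactly 8 rows; each row shifts and turns the commanded pose from where the row before left it, along the tool's axes as they then stand; what a row does not reach is not made up. A row lasts 1/12 s, in which the tool goes at most 41.7 mm and 7.16 degrees, less where a joint would pass 70% of its speed; a pose out of reach is approached as far as the arm can. A call with a gripper value outside its range is refused whole. OPENING is the opening in per cent of the stroke, from 0 (shut) to 100 (fully open), set as the call begins (- or left out, the last holds). The fingers move at their own pace and stop on an object; FORCE is the grip in N (left out, the last holds). Time passes only in rows, so rows that do not move let the fingers close, or fill a call up. It gives the time, the measured TCP pose, the force and the opening at its end, in the units of the state.
- sense(): the state, without advancing time (a new reading comes with each control period).
- get_image(name): name is "scene" or "top"; returns the picture (420x560x3 uint8, red, green, blue); there is no depth.
- calibration(name): a dict with "vertical_fov" (degrees; the focal length in pixels is half the picture's height over the tangent of half this angle, whatever the lens; pixels are square), "cx", "cy" (the principal point, pixels), "k1" (the pictures are not rectified: a ray, as slopes to the right and down, at radius r is drawn at 1 + k1 r^2 times it, then the intrinsics apply), "pose" (4x4, takes a point from camera to world coordinates). Camera axes: x right, y down, z forward; pixel columns grow to the right and rows downward; lengths in m; the calibration is good to about 2 mm. A picture is of the moment at which its call begins. calibration takes no time and is no camera call.
- ctrl.hand_in(): hands the job in, once; it reports no verdict.
Trained networks look in the newest picture that a camera, given by its name, has taken for a name from the list of things; names that differ only in an ending like _2 or _b are one class to them, and where a whole thing is asked for, a point or a joint stands for the part that bears it (a point fixed in the world has none). Each returns a list of dicts, best first, with "p" (0 to 1); they miss things now and then, are a little off and sometimes report something else, mostly with a low value. They report only what shows in the picture. A call takes as long as a camera call.
- masks_of(camera, target): "mask" (420x560 bool, what is visible of it) and "location" ([row, column] in pixels, amid what is visible of it).
The state is a dict: "t": time; "joint_positions": joint angles; "joint_velocities": joint speeds; "joint_efforts": joint torques, N m; "tcp_pos": TCP position; "eef_rot": TCP orientation; "wrist_force": force on the tool from outside, world axes, zero at the start; "wrist_torque": the same for the moment, N m; "finger_gap": opening from 0.0 (shut) to 1.0 (fully open).
Only numpy, scipy, OpenCV 4.12 (cv2) and the standard library are available. Lean on these libraries where they do the work, as an engineer would, in place of code of your own. Each camera call takes 0.05 s, during which the arm holds its last target.

## Working session

There is one attempt and no reset: what is moved stays moved. The work goes in short steps, Python scripts to look and compute and a shell command to move; the robot and the scene stay as the last step left them, time stands still between calls to the robot, and variables do not carry over. Pictures are saved under pics/ and viewed, and the job is handed in when it is done.

```bash
ls; mkdir -p pics; cat > h.py <<'E'
import numpy as np, cv2
from bench import sense, get_image, calibration, ctrl, masks_of
def K(c):
    f=210/np.tan(np.radians(c["vertical_fov"])/2); return f
def ray(c,r,col):
    f=K(c); d=np.array([(col-c["cx"])/f,(r-c["cy"])/f]); u=d.copy()
    for _ in range(30): u=d/(1+c["k1"]*(u@u))
    P=np.array(c["pose"]); v=P[:3,:3]@np.array([u[0],u[1],1]); return P[:3,3],v
def at_z(c,r,col,z):
    o,v=ray(c,r,col); return o+v*(z-o[2])/v[2]
def proj(c,p):
    P=np.array(c["pose"]); q=P[:3,:3].T@(np.array(p)-P[:3,3]); u=q[:2]/q[2]; u=u*(1+c["k1"]*(u@u)); f=K(c)
    return np.array([u[1]*f+c["cy"],u[0]*f+c["cx"]])
def tri(c1,a,c2,b):
    o1,v1=ray(c1,*a);o2,v2=ray(c2,*b); A=np.stack([v1,-v2],1); s=np.linalg.lstsq(A,o2-o1,rcond=None)[0]
    p=o1+v1*s[0];q=o2+v2*s[1]; return (p+q)/2,np.linalg.norm(p-q)
def save(im,n,s=1.4): cv2.imwrite("pics/"+n,cv2.resize(im[:,:,::-1],None,fx=s,fy=s))
E
python3 - <<'E'
from h import *
for n in ("scene","top"):
    save(get_image(n),n+"0.png"); c=calibration(n); print(n,{k:(np.round(v,3).tolist()) for k,v in c.items()})
s=sense(); print(s)
for n in ("scene","top"):
    for t in ("cup_mid","lever_knob","peg","cup_dry_mid","tape","rack","vise"):
        print(n,t,[(round(d["p"],2),np.round(d["location"],1).tolist(),int(d["mask"].sum())) for d in masks_of(n,t)][:3])
E
```

```text
pics
scene {'vertical_fov': 48.581, 'cx': 274.125, 'cy': 207.367, 'k1': -0.082, 'pose': [[-0.888, -0.19, 0.419, 0.109], [-0.46, 0.369, -0.808, 0.796], [-0.001, -0.91, -0.415, 0.451], [0.0, 0.0, 0.0, 1.0]]}
top {'vertical_fov': 46.252, 'cx': 275.435, 'cy': 211.739, 'k1': 0.056, 'pose': [[-0.027, -0.998, 0.062, 0.411], [-0.999, 0.028, 0.017, 0.105], [-0.018, -0.061, -0.998, 1.084], [0.0, 0.0, 0.0, 1.0]]}
{'t': 0.1, 'joint_positions': array([-1.21197031e+00,  2.13291237e-01, -3.49434186e-02,  1.32349148e+00,
        9.97847484e-06,  1.57081999e+00]), 'joint_velocities': array([ 3.09848969e-04, -2.00001505e-03,  8.48060153e-04, -8.61821496e-05,
        1.62916776e-04, -7.16520029e-04]), 'joint_efforts': array([-6.59551704e-03, -6.87249184e+01,  4.87806165e+01,  1.23914040e-02,
       -4.34008671e-04,  1.25559799e-05]), 'tcp_pos': array([ 0.1754921 , -0.46789121,  0.2308945 ]), 'eef_rot': array([[-9.36318056e-01, -3.17181518e-04,  3.51152955e-01],
       [-3.51153098e-01,  8.74089527e-04, -9.36317648e-01],
       [-9.95646754e-06, -9.99999568e-01, -9.29805079e-04]]), 'wrist_force': array(
[... 208 characters left out ...]
733)]
scene lever_knob [(0.57, [208.4, 278.4], 580), (0.19, [185.9, 298.8], 841)]
scene peg [(0.6, [240.6, 159.6], 719), (0.49, [186.3, 301.0], 848)]
scene cup_dry_mid [(0.8, [225.0, 215.3], 2152)]
scene tape [(0.8, [327.8, 254.2], 5645)]
scene rack [(0.88, [265.8, 211.7], 1762)]
scene vise [(0.7, [213.9, 305.2], 2718), (0.65, [209.9, 281.7], 626)]
top cup_mid [(0.59, [206.3, 374.5], 1388)]
top lever_knob [(0.92, [206.8, 327.2], 493)]
top peg [(0.65, [174.4, 176.7], 574), (0.56, [220.7, 347.1], 2843)]
top cup_dry_mid [(0.75, [183.8, 235.5], 855)]
top tape [(0.74, [264.6, 172.7], 2123)]
top rack [(0.85, [187.7, 205.2], 2737)]
top vise [(0.8, [216.1, 343.9], 2852), (0.3, [186.7, 205.5], 2764)]
```

View pics/scene0.png

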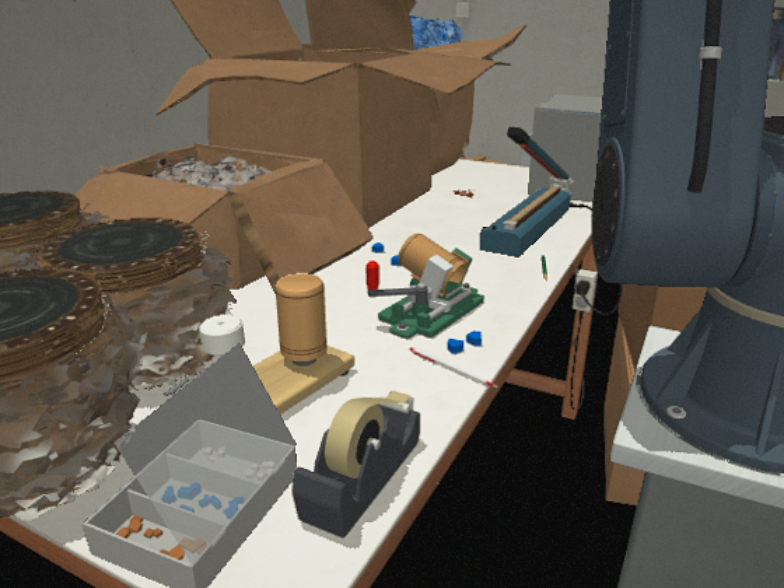

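View pics/top0.png

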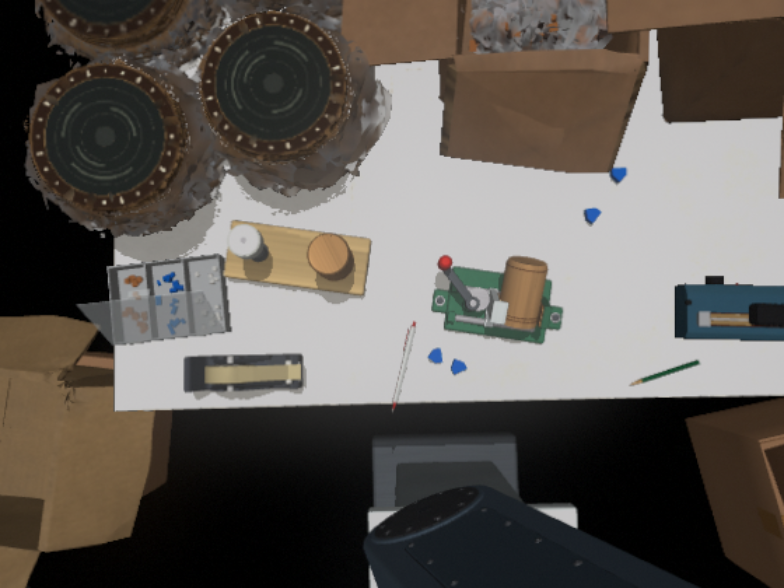

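```bash
python3 - <<'E'
from h import *
T=calibration("top");S=calibration("scene")
it=get_image("top"); isc=get_image("scene")
def crop(im,r0,r1,c0,c1,n,s):
    cv2.imwrite("pics/"+n,cv2.resize(im[r0:r1,c0:c1,::-1],None,fx=s,fy=s,interpolation=cv2.INTER_CUBIC))
crop(it,170,260,290,420,"tv.png",6)
crop(it,140,230,150,280,"tp.png",6)
crop(isc,150,250,250,360,"sv.png",6)
crop(isc,180,310,110,270,"sp.png",5)
m=masks_of("top","lever_knob")[0];k=masks_of("scene","lever_knob")[0]
print("knob",at_z(T,*m["location"],.09),tri(T,m["location"],S,k["location"]))
p=masks_of("top","peg")[0];q=masks_of("scene","peg")[0]
print("peg",at_z(T,*p["location"],.12),tri(T,p["location"],S,q["location"]))
d=masks_of("top","cup_dry_mid")[0]; print("dry",at_z(T,*d["location"],.12))
for nm in("vise","rack"):
    mm=masks_of("top",nm)[0]["mask"]; r=cv2.minAreaRect(np.argwhere(mm).astype(np.float32)); b=cv2.boxPoints(r); print(nm,r,[at_z(T,*x,.02).round(3)[:2].tolist() for x in b])
m=masks_of("top","cup_mid")[0]["mask"]; r=cv2.minAreaRect(np.argwhere(m).astype(np.float32)); print(r,[at_z(T,*x,.08).round(3)[:2].tolist() for x in cv2.boxPoints(r)])
E
```

```text
knob [0.47706881 0.01442399 0.09      ] (array([0.49057596, 0.01709752, 0.05748717]), np.float64(0.025348041151620745))Traceback (most recent call last):
  File "<stdin>", line 12, in <module>
IndexError: list index out of range
```

```bash
python3 - <<'E'
from h import *
T=calibration("top");S=calibration("scene")
get_image("top"); get_image("scene")
def g(c,t):
    L=masks_of(c,t); return L[0] if L and L[0]["p"]>.4 else None
p=g("top","peg");q=g("scene","peg")
if p: print("peg",p["location"],at_z(T,*p["location"],.12)); 
if p and q: print(tri(T,p["location"],S,q["location"]))
d=g("top","cup_dry_mid"); 
if d: print("dry",at_z(T,*d["location"],.12))
for nm,z in(("vise",.014),("rack",.024),("cup_mid",.08)):
    m=g("top",nm)
    if m:
        r=cv2.minAreaRect(np.argwhere(m["mask"]).astype(np.float32)); print(nm,r,[at_z(T,*x,z).round(3)[:2].tolist() for x in cv2.boxPoints(r)])
E
```

```text
peg [174.8, 175.8] [0.54940118 0.31546779 0.12      ]
(array([0.55369304, 0.31998032, 0.1086071 ]), np.float64(0.006488972000393862))
dry [0.53019849 0.20444718 0.12      ]
vise ((214.0375518798828, 355.4942321777344), (92.83092498779297, 52.23164367675781), 81.25383758544922) [[0.542, 0.037], [0.43, 0.058], [0.394, -0.138], [0.505, -0.16]]
rack ((183.87075805664062, 212.56825256347656), (101.63742065429688, 42.97736740112305), 81.6070785522461) [[0.607, 0.358], [0.514, 0.373], [0.476, 0.156], [0.568, 0.14]]
cup_mid ((216.96070861816406, 353.92803955078125), (94.81375885009766, 50.071533203125), 75.41107940673828) [[0.535, 0.04], [0.436, 0.069], [0.383, -0.115], [0.48, -0.144]]
```

View pics/tv.png

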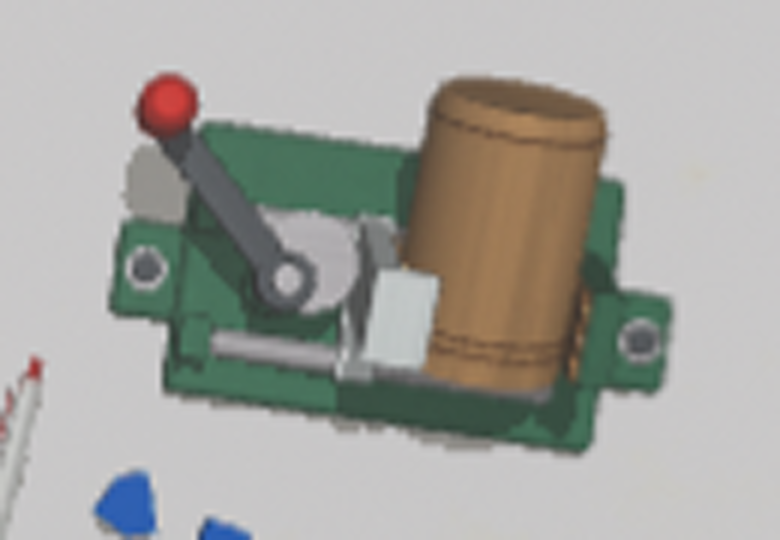

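View pics/tp.png

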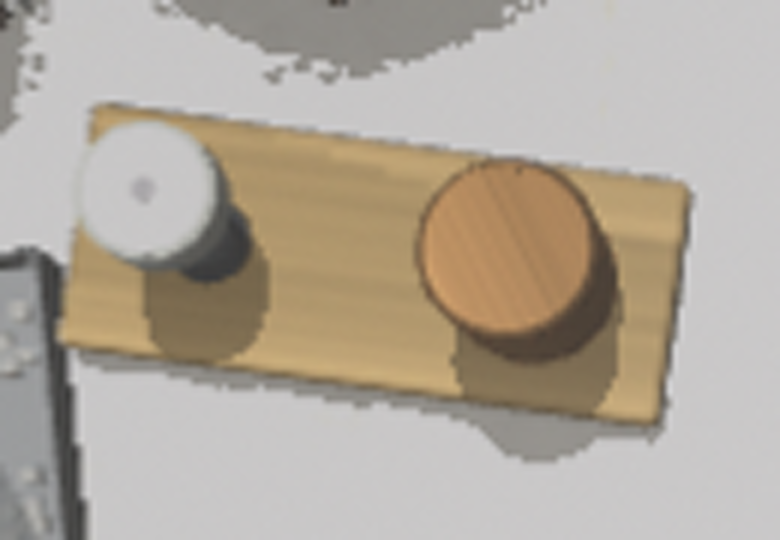

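View pics/sv.png

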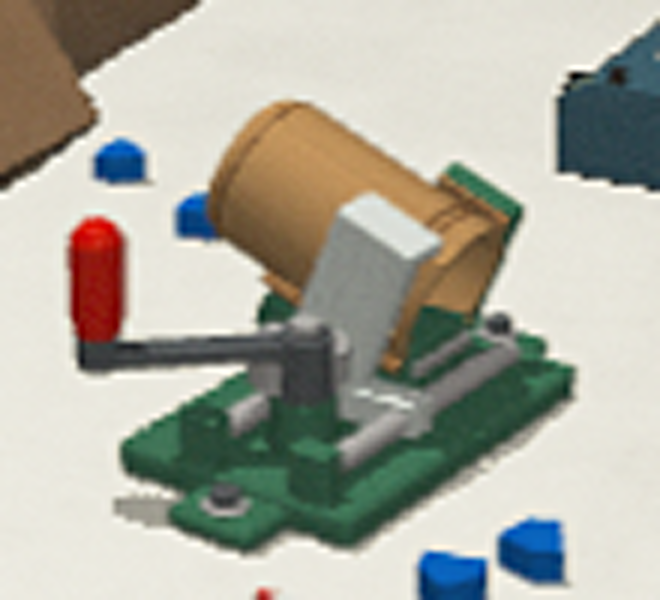

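View pics/sp.png

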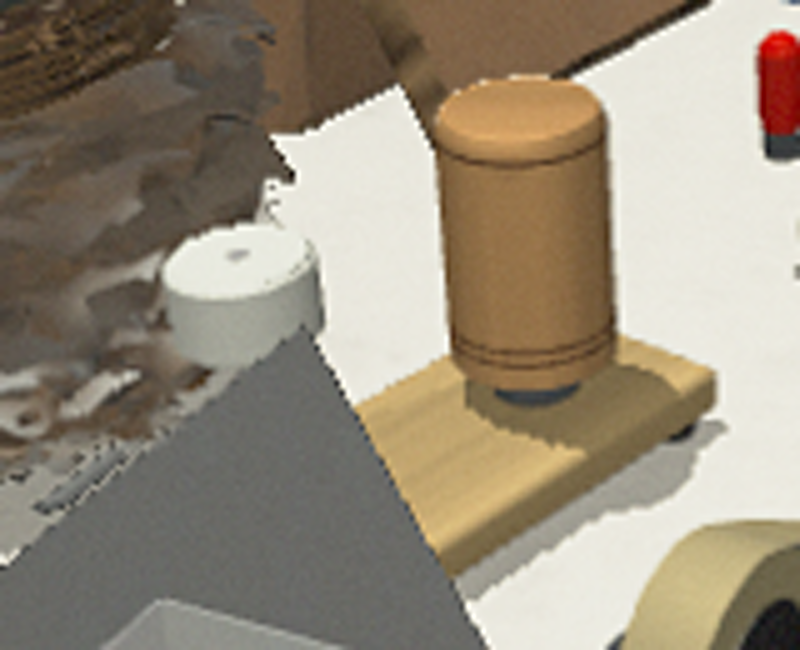

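```bash
python3 - <<'E'
from h import *
T=calibration("top");S=calibration("scene")
tv=lambda x,y:(170+y/6-.4,290+x/6-.4)
tp=lambda x,y:(140+y/6-.4,150+x/6-.4)
sv=lambda x,y:(150+y/6-.4,250+x/6-.4)
sp=lambda x,y:(180+y/5-.4,110+x/5-.4)
print("plug",tri(T,tp(143,188),S,sp(238,253)),at_z(T,*tp(143,188),.126))
print("dry", at_z(T,*tp(505,245),.134),tri(T,tp(505,245),S,sp(523,102)))
C=[at_z(T,*tp(*p),.024)[:2] for p in((97,103),(690,183),(660,425),(62,342))]
print("rack",np.round(C,4).tolist(),np.linalg.norm(C[0]-C[1]),np.linalg.norm(C[1]-C[2]),np.mean(C,0))
ax=(C[0]-C[1]+C[3]-C[2]);ax/=np.linalg.norm(ax);print(ax,"foot",np.mean(C,0)+.06*ax,"dryfoot",np.mean(C,0)-.06*ax)
print("knob",at_z(T,*tv(168,103),.103),tri(T,tv(168,103),S,sv(97,235)))
print("pivot",at_z(T,*tv(288,282),.06),at_z(T,*tv(288,282),.065))
V=[at_z(T,*tv(*p),.014)[:2] for p in((205,122),(165,395),(590,452),(625,183))]
print("vise",np.round(V,4).tolist(),np.mean(V,0),np.linalg.norm(V[0]-V[3]),np.linalg.norm(V[1]-V[0]))
ay=V[0]-V[3]+V[1]-V[2];print("vy",ay/np.linalg.norm(ay))
E
```

```text
plug (array([0.55666542, 0.31889008, 0.12652371]), np.float64(0.0010697493668494038)) [0.55630548 0.31867276 0.126     ]
dry [0.53320521 0.19984409 0.134     ] (array([0.53281412, 0.19957359, 0.13541317]), np.float64(0.00048623498520152945))
rack [[0.6032, 0.3576], [0.5679, 0.1434], [0.4805, 0.1564], [0.5166, 0.3715]] 0.21711073236931316 0.08835761880772 [0.54206777 0.257235  ]
[0.16389453 0.98647787] foot [0.55190144 0.31642367] dryfoot [0.5322341  0.19804633]
knob [0.51955309 0.03532416 0.103     ] (array([0.52079925, 0.03538761, 0.09855938]), np.float64(0.0016871512458765678))
pivot [ 0.46080831 -0.00717423  0.06      ] [ 0.46056693 -0.00662759  0.065     ]
vise [[0.522, 0.0158], [0.4234, 0.0335], [0.399, -0.118], [0.4955, -0.1345]] [ 0.45995948 -0.05077885] 0.15265134459615004 0.1002285886067291
vy [0.16666389 0.98601377]
```

```bash
python3 - <<'E'
from h import *
from scipy.optimize import least_squares
T=calibration("top");S=calibration("scene")
tv=lambda x,y:(170+y/6-.4,290+x/6-.4); sv=lambda x,y:(150+y/6-.4,250+x/6-.4)
vx=np.array([.986,-.1667])
a=at_z(T,*tv(521,108),.084); print("bottom guess",a, "centre",a[:2]-vx*.0475*np.cos(.349))
it=get_image("top");isc=get_image("scene")
def model(x,y,yaw):
    ax=np.array([np.cos(yaw)*np.cos(.349),np.sin(yaw)*np.cos(.349),np.sin(.349)])
    u=np.cross([0,0,1],ax);u/=np.linalg.norm(u);v=np.cross(ax,u);c=np.array([x,y,.068])
    t=np.linspace(0,2*np.pi,60)
    return [np.array([c+ax*h+.03*(np.cos(k)*u+np.sin(k)*v) for k in t]) for h in(.0475,-.0475)]
c0=a[:2]-vx*.0475*np.cos(.349); yaw=np.arctan2(vx[1],vx[0])
for im,c,f,(r0,c0_),n in((it,T,tv,(170,290),"ot.png"),(isc,S,sv,(150,250),"os.png")):
    o=cv2.resize(im[r0:r0+100,c0_:c0_+130,::-1],None,fx=6,fy=6,interpolation=cv2.INTER_CUBIC)
    for ring in model(*c0,yaw):
        P=np.array([proj(c,p) for p in ring]); P=(P-[r0,c0_]+.4)*6
        cv2.polylines(o,[P[:,::-1].astype(np.int32)],True,(255,0,255),1)
    cv2.imwrite("pics/"+n,o)
E
```

```text
bottom guess [ 0.51640741 -0.08503605  0.084     ] centre [ 0.47239585 -0.07759515]
```

View pics/ot.png

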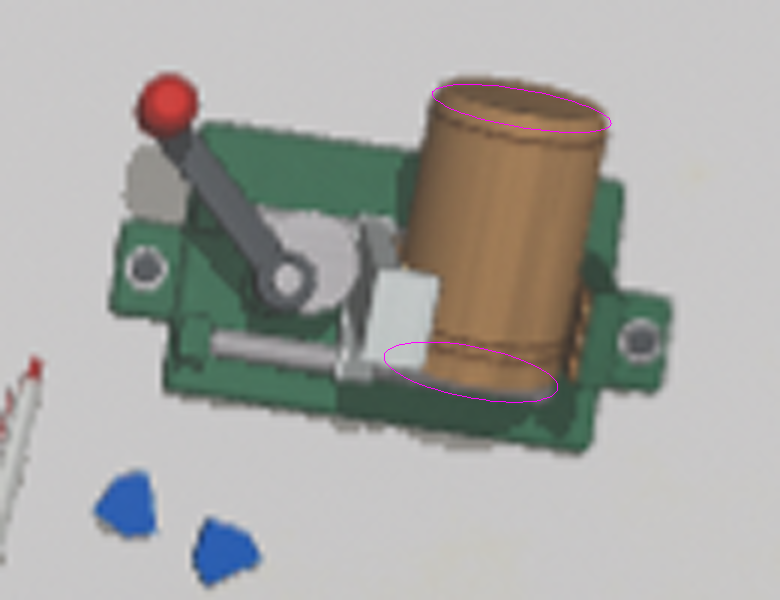

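View pics/os.png

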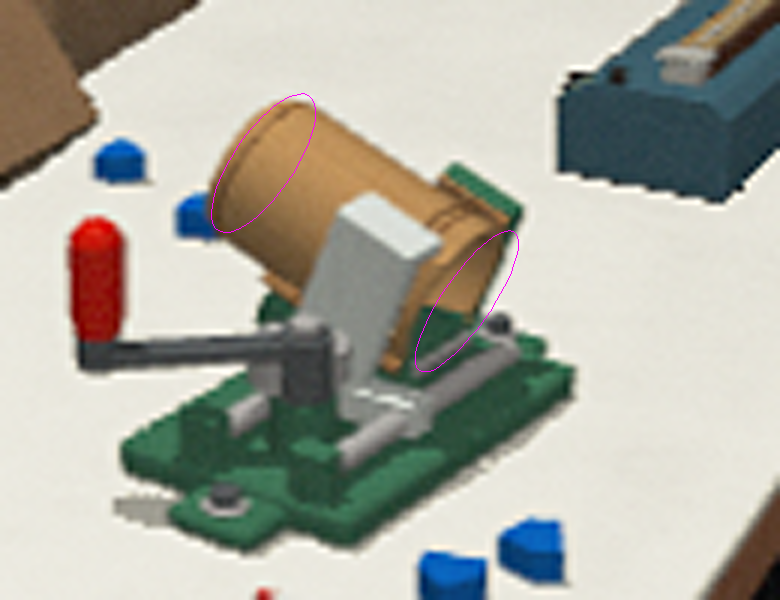

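```bash
python3 -m handwheel '[[[-2.9,0,-2.0],0],[[-2.9,0,-2.0],0],[[-2.9,0,-2.0],0],[[-2.9,0,-2.0],0],[[-2.9,0,-2.0],0],[[-2.9,0,-2.0],0],[[-2.9,0,-2.0],0],[[-2.9,0,-2.0],0]]' 50 30; python3 -c "
from h import *
s=sense();print(s['joint_positions'],s['tcp_pos'],s['eef_rot'])"
```

```text
t: 2.27
tcp_pos: [0.3372, -0.2354, 0.2315]
eef_rot: [[-0.936, 0.0, 0.351], [-0.351, -0.0, -0.936], [-0.0, -1.0, 0.0]]
wrist_force: [0.8, -0.3, 0.5]
finger_gap: 0.499
[-6.09310693e-01  3.02135992e-02 -2.43727371e-01  1.29634766e+00
 -3.04701760e-05  2.17370964e+00] [ 0.33721386 -0.23535103  0.23148502] [[-9.36398756e-01  3.98890493e-04  3.50937616e-01]
 [-3.50937744e-01 -3.15539831e-04 -9.36398740e-01]
 [-2.62785759e-04 -9.99999871e-01  4.35456835e-04]]
```

```bash
python3 -m handwheel '[[[-3.33,0,-2.37],0],[[-3.33,0,-2.37],0],[[-3.33,0,-2.37],0],[[-3.33,0,-2.37],0],[[-3.33,0,-2.37],0],[[-3.33,0,-2.37],0],[[-3.33,0,-2.37],0],[[-3.33,0,-2.37],0]]'
python3 -m handwheel '[[[0,0,0],-0.12],[[0,0.5,0],-0.12],[[0,0.5,0],-0.12],[[0,0.5,0],-0.12],[[0,0.5,0],-0.12],[[0,0.5,0],-0.12],[[0,0.5,0],-0.12],[[0,0.5,0],-0.12]]'
python3 -m handwheel '[[[0,0.5,0],-0.12],[[0,0.5,0],-0.12],[[0,0.5,0],-0.12],[[0,0.5,0],-0.12],[[0,0.5,0],-0.12],[[0,0.5,0],-0.12],[[0,0.5,0],-0.12],[[0,0.5,0],-0.12]]'
python3 -c "
from h import *
s=sense();print(s['joint_positions'],s['tcp_pos'],s['eef_rot'])"
```

```text
t: 2.93
tcp_pos: [0.5202, 0.0363, 0.2314]
eef_rot: [[-0.936, 0.0, 0.351], [-0.351, -0.0, -0.936], [-0.0, -1.0, 0.0]]
wrist_force: [0.5, -0.4, 0.8]
finger_gap: 0.505
t: 3.6
tcp_pos: [0.5195, 0.0342, 0.196]
eef_rot: [[-0.244, 0.0, 0.97], [-0.97, -0.0, -0.244], [0.0, -1.0, 0.0]]
wrist_force: [-0.1, 0.2, 0.3]
finger_gap: 0.501
t: 4.27
tcp_pos: [0.5195, 0.0342, 0.1561]
eef_rot: [[0.655, -0.0, 0.756], [-0.756, 0.0, 0.655], [-0.0, -1.0, -0.0]]
wrist_force: [-0.1, -0.0, 0.5]
finger_gap: 0.497
[ 6.57469117e-02  2.80497552e-01 -1.38028339e-01  1.15228469e+00
  5.17608538e-06  9.22574543e-01] [0.51947552 0.03420485 0.1560543 ] [[ 6.54838337e-01 -1.45677308e-05  7.55768981e-01]
 [-7.55768981e-01  4.22812703e-06  6.54838337e-01]
 [-1.27349958e-05 -1.00000000e+00 -8.24109935e-06]]
```

```bash
python3 -m handwheel '[[[0,0.5,0],-0.115],[[0,0.5,0],-0.115],[[0,0.5,0],-0.115],[[0,0.5,0],-0.115],[[0,1.2,0],-0.115],[[0,1.8,0],-0.115],[[0,2,0],0],[[0,1.8,0],0]]'
python3 -m handwheel '[[[0,0,0],0],[[0,0,0],0],[[0,0,0],0],[[0,0,0],0],[[0,0,0],0],[[0,0,0],0],[[0,0,0],0],[[0,0,0],0]]' 10 30
python3 -c "
from h import *
s=sense();print(s['joint_positions'],s['tcp_pos'],s['eef_rot'])
save(get_image('top')[150:280,260:440],'t1.png',4)
save(get_image('scene')[120:270,220:380],'s1.png',4)"
```

```text
t: 4.93
tcp_pos: [0.5194, 0.0342, 0.0674]
eef_rot: [[0.985, 0.0, 0.171], [-0.171, 0.0, 0.985], [0.0, -1.0, 0.0]]
wrist_force: [0.6, 0.6, -0.5]
finger_gap: 0.499
t: 5.6
tcp_pos: [0.5187, 0.0348, 0.0683]
eef_rot: [[0.985, -0.002, 0.171], [-0.171, 0.001, 0.985], [-0.002, -1.0, 0.001]]
wrist_force: [1.2, 6.4, -21.6]
finger_gap: 0.223
[ 0.06623729  0.34374579 -0.28494574  0.94382059  0.0013124   0.23857358] [0.5187474  0.03482586 0.06825539] [[ 9.85184847e-01 -1.79888764e-03  1.71486390e-01]
 [-1.71484426e-01  1.19595343e-03  9.85186105e-01]
 [-1.97732885e-03 -9.99997667e-01  8.69753984e-04]]
```

View pics/t1.png

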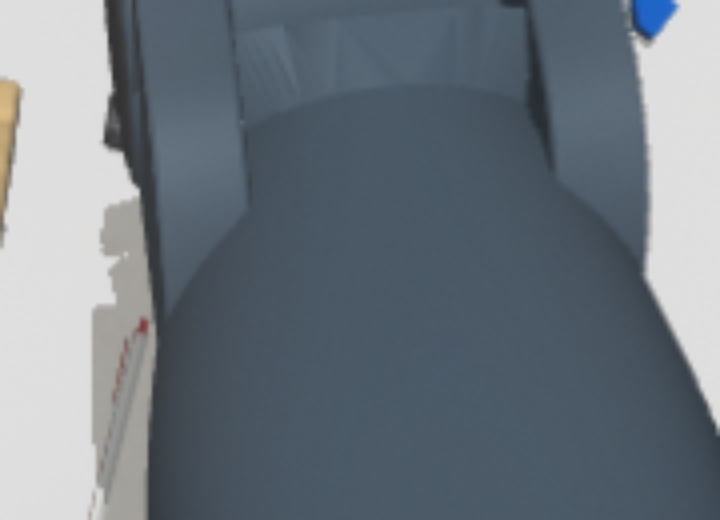

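View pics/s1.png

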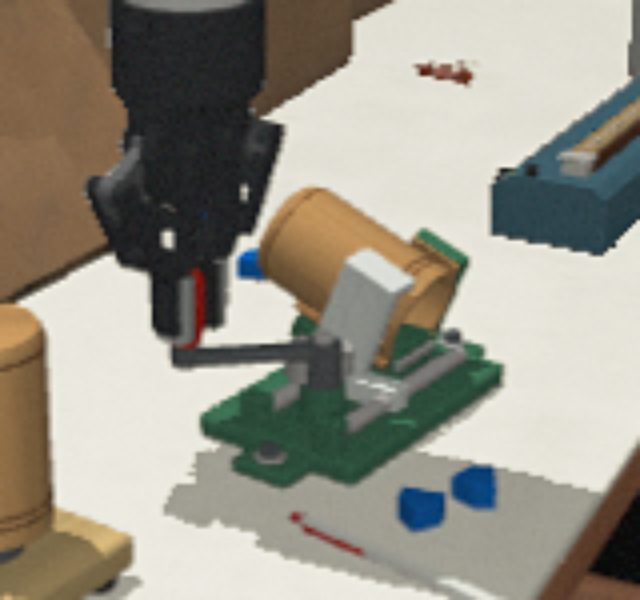

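```bash
python3 -m handwheel '[[[-0.5,0,0.46],0],[[-0.54,0,0.4],0],[[-0.58,0,0.35],0],[[-0.61,0,0.3],0],[[-0.64,0,0.24],0],[[-0.66,0,0.18],0],[[-0.67,0,0.11],0],[[-0.68,0,0.05],0]]'
python3 -m handwheel '[[[-0.68,0,-0.01],0],[[-0.67,0,-0.08],0],[[-0.66,0,-0.14],0],[[-0.65,0,-0.2],0],[[-0.63,0,-0.26],0],[[-0.6,0,-0.32],0],[[-0.56,0,-0.38],0],[[-0.53,0,-0.43],0]]'
python3 -c "
from h import *
s=sense();print(s['joint_positions'],s['tcp_pos'],s['wrist_force'])
save(get_image('scene')[120:270,220:380],'s2.png',4)"
```

```text
t: 6.37
tcp_pos: [0.4758, 0.0634, 0.0693]
eef_rot: [[0.985, 0.002, 0.172], [-0.172, -0.0, 0.985], [0.002, -1.0, 0.0]]
wrist_force: [7.7, 2.0, -17.7]
finger_gap: 0.224
t: 7.03
tcp_pos: [0.4209, 0.0601, 0.0692]
eef_rot: [[0.986, -0.003, 0.167], [-0.167, 0.015, 0.986], [-0.005, -1.0, 0.014]]
wrist_force: [-22.1, 63.0, 5.1]
finger_gap: 0.215
[ 0.13082781  0.16510132 -0.52304644  0.88356032  0.0149001   0.29881695] [0.42094665 0.06013072 0.06921812] [-22.10821724  62.97030581   5.05234831]
```

View pics/s2.png

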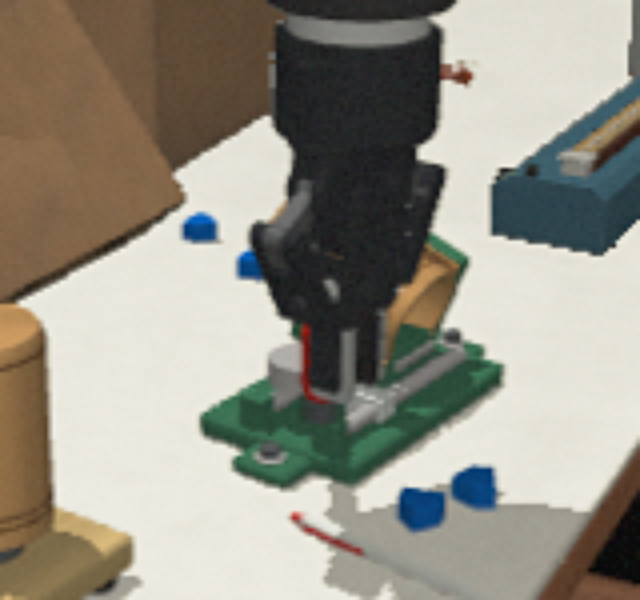

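```bash
python3 -m handwheel '[[[-0.1,0,0.3],0],[[-0.1,0,0.2],0],[[0,0,0],0],[[0,0,0],0],[[0,0,0],0],[[0,0,0],0],[[0,0,0],0],[[0,0,0],0]]'
python3 -c "
from h import *
save(get_image('scene')[120:270,220:380],'s2b.png',4)"
```

```text
t: 7.75
tcp_pos: [0.4205, 0.0612, 0.0691]
eef_rot: [[0.985, -0.002, 0.17], [-0.17, 0.005, 0.985], [-0.003, -1.0, 0.004]]
wrist_force: [-10.3, 18.7, -1.9]
finger_gap: 0.204
```

View pics/s2b.png

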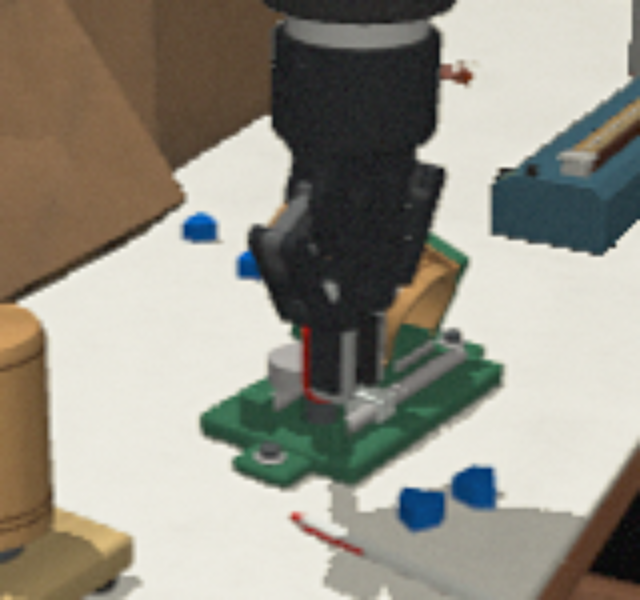

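```bash
python3 -m handwheel '[[[-0.2,0,0],0],[[-0.15,0,0],0],[[0,0,0],0],[[0,0,0],0],[[0,0,0],0],[[0,0,0],0],[[0,0,0],0],[[0,0,0],0]]'
```

```text
t: 8.47
tcp_pos: [0.4181, 0.0607, 0.0692]
eef_rot: [[0.985, -0.0, 0.171], [-0.171, 0.002, 0.985], [-0.0, -1.0, 0.002]]
wrist_force: [-4.1, 8.7, -7.3]
finger_gap: 0.196
```

```bash
python3 -m handwheel '[[[0,0,0],0],[[0,0,0],0],[[0,0,0],0],[[0,-1,0],0],[[0,-2,0],0],[[0,-3,0],0],[[0,-3,0],0],[[0,-3,0],0]]' 50 30
python3 -c "
from h import *
save(get_image('scene')[120:270,220:380],'s3.png',4)
save(get_image('top')[150:280,260:440],'t3.png',4)"
```

```text
t: 9.13
tcp_pos: [0.4181, 0.0596, 0.1903]
eef_rot: [[0.985, 0.001, 0.172], [-0.172, -0.0, 0.985], [0.001, -1.0, -0.0]]
wrist_force: [0.6, 0.4, 0.5]
finger_gap: 0.501
```

View pics/s3.png

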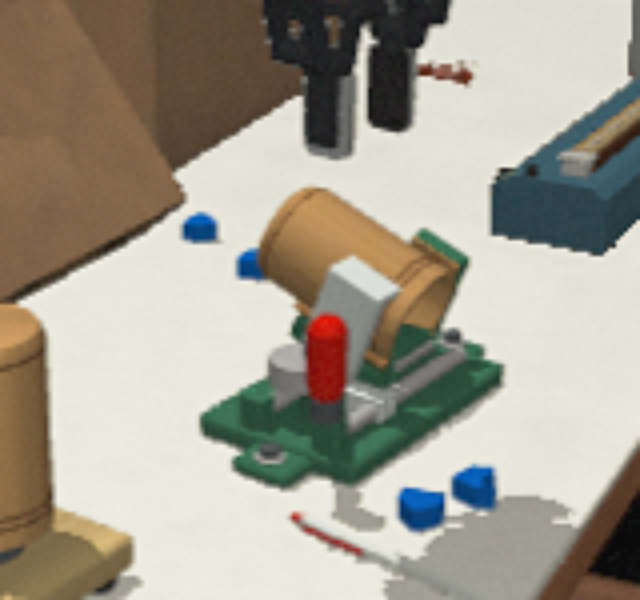

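View pics/t3.png

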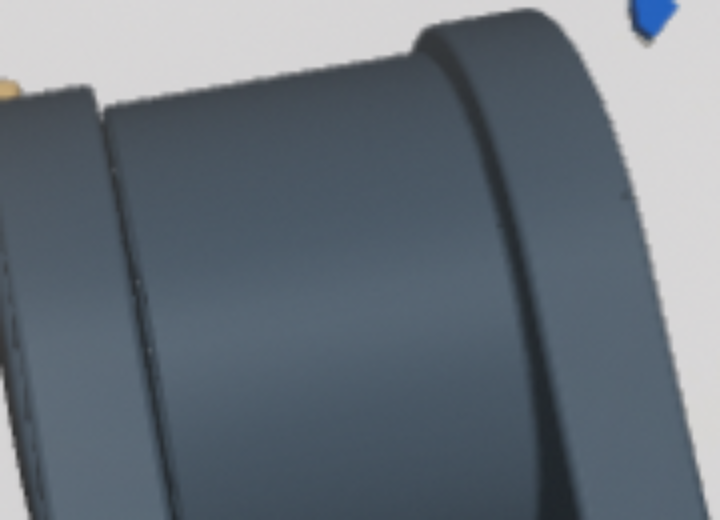

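```bash
python3 - <<'E'
from h import *
S=calibration("scene")
f=lambda x,y:(120+y/4-.4,220+x/4-.4)
for piv in((.4607,-.007),):
  for p,z in(((327,360),.082),((327,334),.096)):
    k=at_z(S,*f(*p),z)[:2]; d=k-piv; print(k,np.linalg.norm(d),np.degrees(np.arctan2(d[1],d[0])))
# predicted pixel vs angle
for th in (100,105,110,115,120,125):
    k=np.array([.4607+.072*np.cos(np.radians(th)),-.007+.072*np.sin(np.radians(th)),.082]); r=proj(S,k); print(th,(r[1]-220+.4)*4,(r[0]-120+.4)*4)
E
```

```text
[0.43148764 0.06105057] 0.07405566732552119 113.2326036405752
[0.4312954  0.06226291] 0.07524613508935851 113.002975078472
100 292.5301448095855 355.5046348050819
105 305.41601507677944 356.90587358058417
110 318.53470305151825 357.84026077614146
115 331.7647750005027 358.29762222138186
120 344.9830535785587 358.27300025056707
125 358.06637598758005 357.76674919227025
```

```bash
python3 -m handwheel '[[[0.7,0,0.1],0],[[0.6,0,0.2],0],[[0,2,0],0],[[0,3,0],0],[[0,3,0],0],[[0,2.5,0],0],[[0,1.5,0],0],[[0,0,0],0]]' 50 30
python3 -m handwheel '[[[0,0,0],0],[[0,0,0],0],[[0,0,0],0],[[0,0,0],0],[[0,0,0],0],[[0,0,0],0],[[0,0,0],0],[[0,0,0],0]]' 10 30
python3 -m handwheel '[[[-0.17,0,-0.1],0],[[-0.17,0,-0.11],0],[[-0.17,0,-0.12],0],[[-0.17,0,-0.13],0],[[-0.17,0,-0.14],0],[[0,0,0],0],[[0,0,0],0],[[0,0,0],0]]'
```

```text
t: 9.9
tcp_pos: [0.4293, 0.06, 0.0647]
eef_rot: [[0.985, -0.006, 0.172], [-0.172, -0.001, 0.985], [-0.006, -1.0, -0.002]]
wrist_force: [-0.2, -0.2, -0.8]
finger_gap: 0.497
t: 10.57
tcp_pos: [0.4327, 0.0594, 0.069]
eef_rot: [[0.985, 0.002, 0.173], [-0.173, -0.002, 0.985], [0.002, -1.0, -0.002]]
wrist_force: [6.5, -11.6, -14.2]
finger_gap: 0.228
t: 11.23
tcp_pos: [0.4235, 0.0554, 0.0692]
eef_rot: [[0.985, 0.003, 0.172], [-0.172, -0.001, 0.985], [0.003, -1.0, -0.001]]
wrist_force: [7.0, -6.4, -12.8]
finger_gap: 0.223
```

```bash
python3 -m handwheel '[[[-0.13,0,-0.13],0],[[-0.13,0,-0.13],0],[[-0.13,0,-0.13],0],[[0,0,0],0],[[0,0,0],0],[[0,0,0],0],[[0,0,0],0],[[0,0,0],0]]'
```

```text
t: 11.9
tcp_pos: [0.4222, 0.0551, 0.0702]
eef_rot: [[0.985, 0.008, 0.171], [-0.171, 0.005, 0.985], [0.007, -1.0, 0.006]]
wrist_force: [24.1, 20.6, -24.3]
finger_gap: 0.22
```

```bash
python3 -m handwheel '[[[0.1,0,0.1],0],[[0,0,0],0],[[0,0,0],0],[[0,-1.5,0],0],[[0,-2.5,0],0],[[0,-3,0],0],[[0,-3,0],0],[[0,-3,0],0]]' 50 20
python3 -c "
from h import *
im=get_image('scene')
cv2.imwrite('pics/s4.png',cv2.resize(im[150:250,260:360,::-1],None,fx=6,fy=6,interpolation=cv2.INTER_CUBIC))"
```

```text
t: 12.57
tcp_pos: [0.4184, 0.0534, 0.2003]
eef_rot: [[0.985, 0.0, 0.172], [-0.172, -0.0, 0.985], [0.0, -1.0, -0.0]]
wrist_force: [1.4, 0.1, -0.1]
finger_gap: 0.498
```

View pics/s4.png

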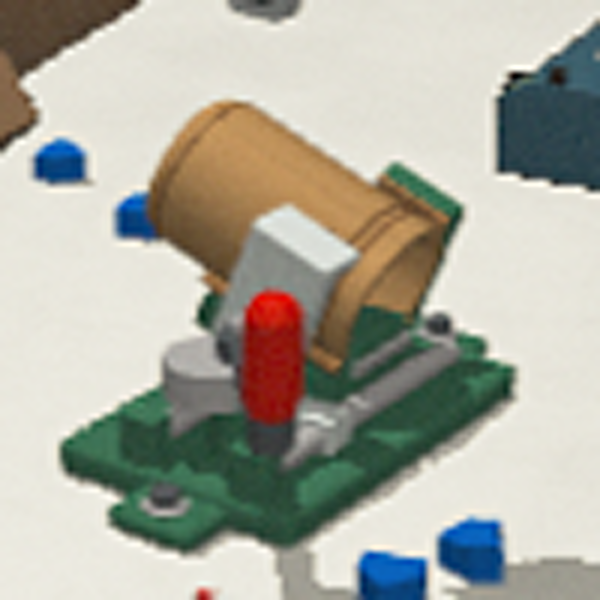

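```bash
python3 -m handwheel '[[[1.3,0,-1.5],0],[[1.3,0,-1.5],0],[[1.3,0,-1.5],0],[[1.3,0,-1.5],0],[[1.3,0,-1.5],0],[[1.3,0,-1.5],0],[[1.3,0,-1.5],0],[[1.35,0,-1.5],0]]' 100 20
python3 -m handwheel '[[[0,1,0],0],[[0,2,0],0],[[0,2,0],0],[[0,2,0],0],[[0,2,0],0],[[0,2,0],0],[[0,2,0],0],[[0,1.2,0],0]]' 
python3 -c "
from h import *
im=get_image('scene')
cv2.imwrite('pics/s5.png',cv2.resize(im[110:250,240:380,::-1],None,fx=4.2,fy=4.2,interpolation=cv2.INTER_CUBIC))"
```

```text
t: 13.28
tcp_pos: [0.5014, -0.0837, 0.1987]
eef_rot: [[0.985, 0.0, 0.172], [-0.172, -0.0, 0.985], [0.0, -1.0, -0.0]]
wrist_force: [0.1, -0.4, 0.3]
finger_gap: 1.001
t: 13.95
tcp_pos: [0.4999, -0.0823, 0.0546]
eef_rot: [[0.985, -0.002, 0.172], [-0.172, 0.0, 0.985], [-0.002, -1.0, -0.0]]
wrist_force: [-1.2, -0.3, -0.3]
finger_gap: 1.001
```

View pics/s5.png

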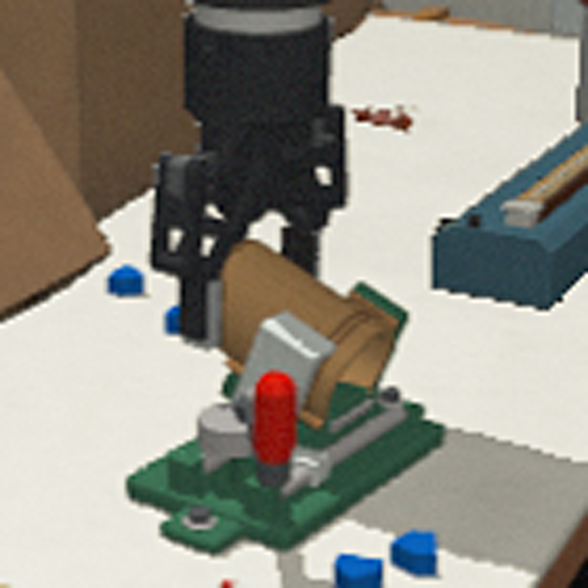

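```bash
python3 -m handwheel '[[[0,0,0],0],[[0,0,0],0],[[0,0,0],0],[[0,0,0],0],[[0,0,0],0],[[0,0,0],0],[[0,0,0],0],[[0,0,0],0]]' 55 20
python3 -c "
from h import *
im=get_image('scene')
cv2.imwrite('pics/s6.png',cv2.resize(im[110:250,240:380,::-1],None,fx=4.2,fy=4.2,interpolation=cv2.INTER_CUBIC))"
```

```text
t: 14.67
tcp_pos: [0.5018, -0.0823, 0.0574]
eef_rot: [[0.985, 0.002, 0.172], [-0.172, 0.001, 0.985], [0.002, -1.0, 0.001]]
wrist_force: [-1.5, 5.6, 7.6]
finger_gap: 0.696
```

View pics/s6.png

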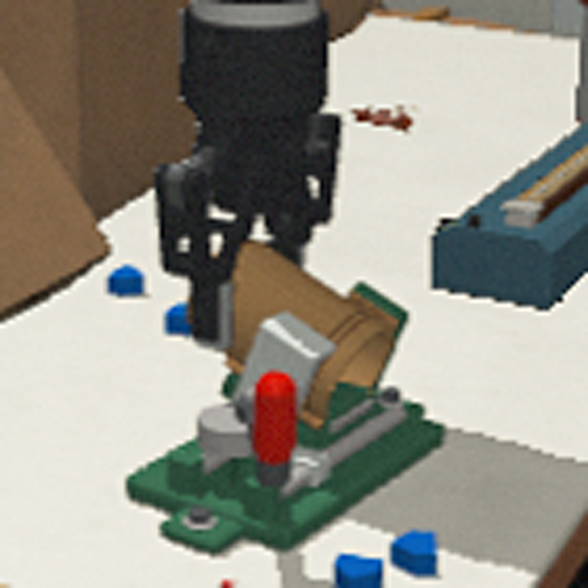

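```bash
python3 -m handwheel '[[[-0.25,-0.25,0],0],[[-0.25,-0.25,0],0],[[-0.27,-0.23,0],0],[[-0.27,-0.23,0],0],[[-0.28,-0.2,0],0],[[-0.28,-0.2,0],0],[[0,0,0],0],[[0,0,0],0]]'
python3 -c "
from h import *
im=get_image('scene')
cv2.imwrite('pics/s7.png',cv2.resize(im[110:250,240:380,::-1],None,fx=4.2,fy=4.2,interpolation=cv2.INTER_CUBIC))"
```

```text
t: 15.38
tcp_pos: [0.4869, -0.0797, 0.0712]
eef_rot: [[0.985, 0.003, 0.172], [-0.172, 0.0, 0.985], [0.003, -1.0, 0.001]]
wrist_force: [4.0, 4.3, 2.9]
finger_gap: 0.699
```

View pics/s7.png

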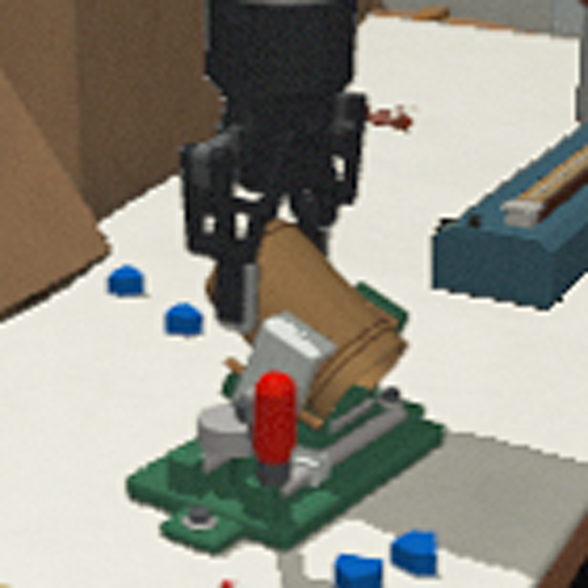

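```bash
python3 -m handwheel '[[[-0.3,-0.19,0],0],[[-0.3,-0.18,0],0],[[-0.31,-0.17,0],0],[[-0.32,-0.15,0],0],[[-0.33,-0.13,0],0],[[-0.33,-0.12,0],0],[[-0.34,-0.1,0],0],[[-0.34,-0.09,0],0]]'
python3 -c "
from h import *
im=get_image('scene')
cv2.imwrite('pics/s8.png',cv2.resize(im[110:250,240:380,::-1],None,fx=4.2,fy=4.2,interpolation=cv2.INTER_CUBIC))"
```

```text
t: 16.1
tcp_pos: [0.466, -0.0761, 0.0836]
eef_rot: [[0.985, 0.012, 0.173], [-0.173, -0.001, 0.985], [0.012, -1.0, 0.001]]
wrist_force: [39.7, -0.5, -9.8]
finger_gap: 0.692
```

View pics/s8.png

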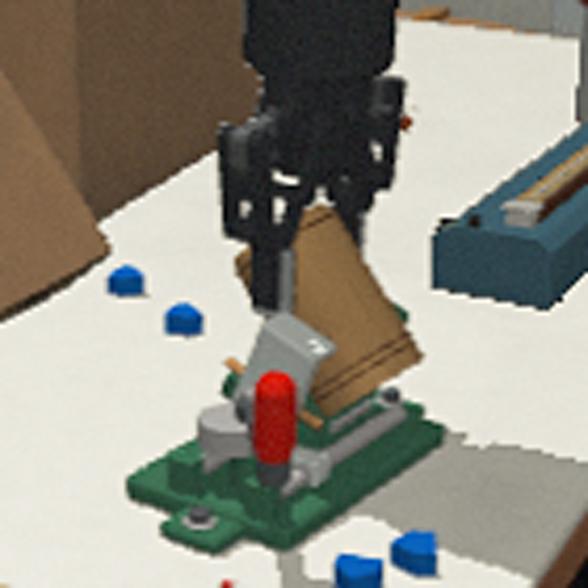

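```bash
python3 -m handwheel '[[[0.4,0,0],0],[[0.4,-0.3,0],0],[[0.2,-1,0],0],[[0,-1.5,0],0],[[0,-2,0],0],[[0,-2,0],0],[[0,-1,0],0],[[0,0,0],0]]'
python3 -c "
from h import *
im=get_image('scene')
cv2.imwrite('pics/s9.png',cv2.resize(im[70:250,220:400,::-1],None,fx=3.3,fy=3.3,interpolation=cv2.INTER_CUBIC))"
```

```text
t: 16.82
tcp_pos: [0.4712, -0.0775, 0.1615]
eef_rot: [[0.985, 0.004, 0.172], [-0.172, -0.001, 0.985], [0.004, -1.0, -0.0]]
wrist_force: [0.8, 0.5, -2.0]
finger_gap: 0.697
```

View pics/s9.png

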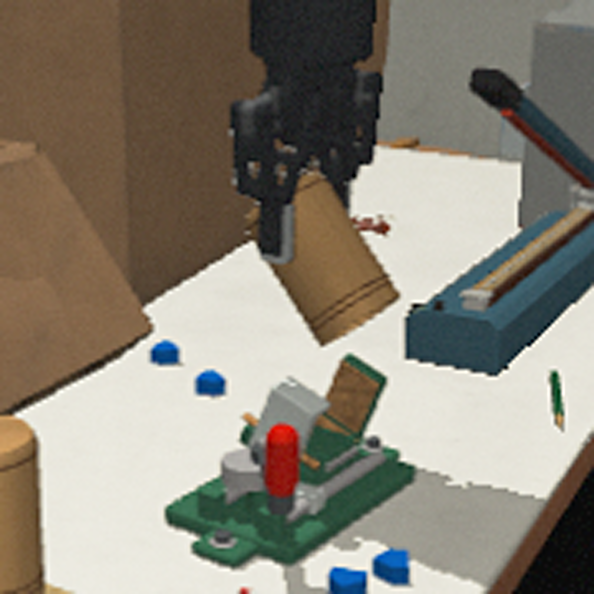

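```bash
cat >> h.py <<'E'
def rings(g,ux,alpha,d=.0275,hs=(.0475,-.0475),R=.03):
    # g grasp pt, ux horizontal unit dir (bottom side), alpha = mouth-down tilt; returns rings bottom, mouth
    ax=np.array([ux[0]*np.cos(alpha),ux[1]*np.cos(alpha),np.sin(alpha)]); c=np.array(g)-ax*d
    u=np.cross(ax,[ux[1],-ux[0],0]);u/=np.linalg.norm(u);v=np.cross(ax,u);t=np.linspace(0,2*np.pi,60)
    return [np.array([c+ax*h+R*(np.cos(k)*u+np.sin(k)*v) for k in t]) for h in hs]
def overlay(im,c,g,ux,alphas,n,r0,r1,c0,c1,s,d=.0275):
    o=cv2.resize(im[r0:r1,c0:c1,::-1],None,fx=s,fy=s,interpolation=cv2.INTER_CUBIC)
    for a,col in zip(alphas,((255,0,255),(0,255,0),(255,255,0))):
        for R in rings(g,ux,np.radians(a),d):
            P=(np.array([proj(c,p) for p in R])-[r0,c0]+.4)*s
            cv2.polylines(o,[P[:,::-1].astype(np.int32)],True,col,1)
    cv2.imwrite("pics/"+n,o)
E
python3 - <<'E'
from h import *
im=get_image('scene');s=sense();g=s['tcp_pos']+[0,0,.024]
overlay(im,calibration('scene'),g,s['eef_rot'][:2,0],(50,56,62),'o9.png',90,190,270,370,6)
E
```

```text
(no output)
```

View pics/o9.png

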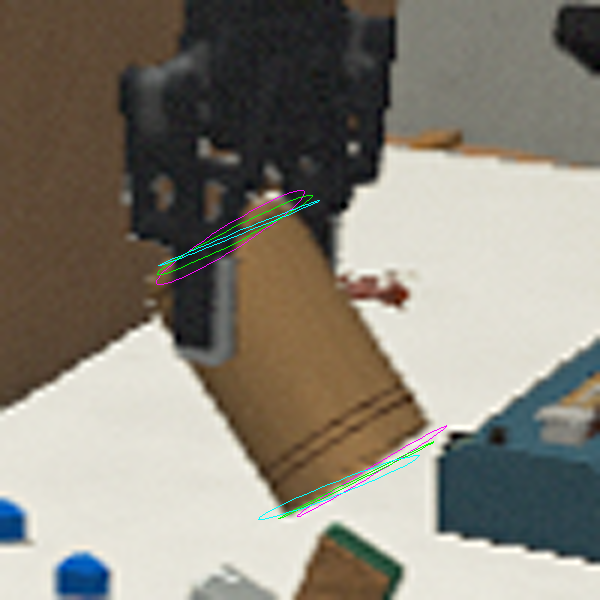

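```bash
python3 - <<'E'
from h import *
im=get_image('scene');s=sense();g=s['tcp_pos']+[0,0,.027]
overlay(im,calibration('scene'),g,s['eef_rot'][:2,0],(40,45,50),'o10.png',90,190,270,370,6,.0255)
E
```

```text
(no output)
```

View pics/o10.png

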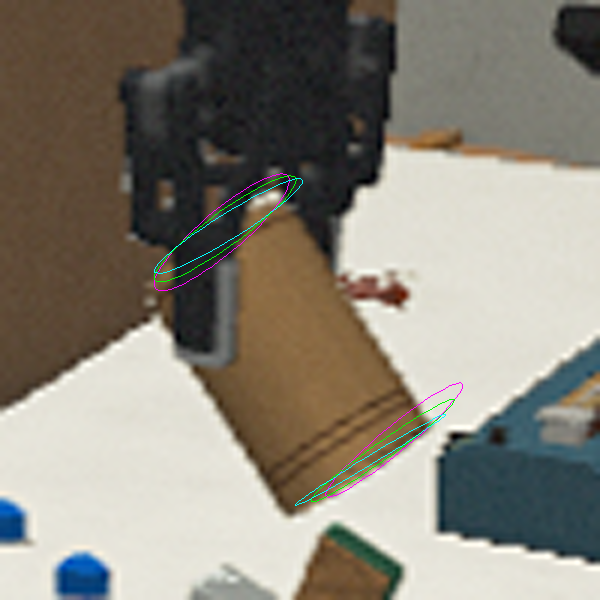

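```bash
python3 -m handwheel '[[[0.7,-1,1.8],0],[[0.9,-0.5,2.2],0],[[0.9,0,2.3],0],[[0.9,0,2.3],0],[[0.9,0,2.3],0],[[0.9,0,2.3],0],[[0.9,0,2.3],0],[[0.9,0,2.2],0]]' - 20
python3 -m handwheel '[[[0,1.5,0],0],[[0,2,0],0],[[0,2,0],0],[[0,2,0],0],[[0,2,0],0],[[0,1.5,0],0],[[0,0.5,0],0],[[0,0,0],0]]'
python3 - <<'E'
from h import *
im=get_image('scene');s=sense();g=s['tcp_pos']+[0,0,.024]
overlay(im,calibration('scene'),g,s['eef_rot'][:2,0],(49,),'o11.png',130,250,210,330,5,.0275)
E
```

```text
t: 17.63
tcp_pos: [0.5692, 0.0863, 0.1727]
eef_rot: [[0.985, -0.002, 0.172], [-0.172, -0.0, 0.985], [-0.002, -1.0, -0.001]]
wrist_force: [0.1, -0.3, -1.7]
finger_gap: 0.693
t: 18.3
tcp_pos: [0.5678, 0.0849, 0.0572]
eef_rot: [[0.985, -0.004, 0.172], [-0.172, -0.001, 0.985], [-0.003, -1.0, -0.001]]
wrist_force: [-0.3, -0.1, -0.5]
finger_gap: 0.699
```

View pics/o11.png

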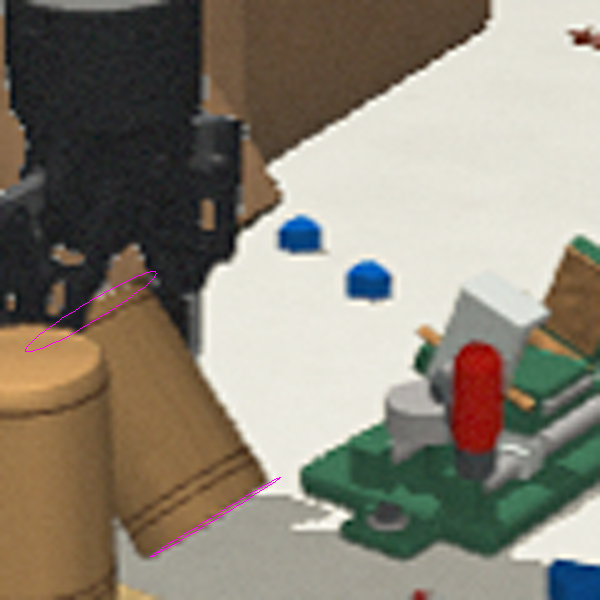

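```bash
python3 -m handwheel '[[[0,0.2,0],0],[[0,0.2,0],0],[[0,0.1,0],0],[[0,0,0],0],[[0,0,0],0],[[0,0,0],0],[[0,0,0],0],[[0,0,0],0]]'
```

```text
t: 19.02
tcp_pos: [0.5694, 0.0852, 0.0543]
eef_rot: [[0.985, 0.0, 0.172], [-0.172, 0.0, 0.985], [0.0, -1.0, 0.0]]
wrist_force: [0.2, 0.3, -0.8]
finger_gap: 0.692
```

```bash
python3 -m handwheel '[[[-0.2,0.2,0],0],[[-0.3,0.2,0],0],[[-0.35,0.1,0],0],[[-0.35,0,0],0],[[-0.35,0,0],0],[[-0.35,0,0],0],[[-0.35,0,0],0],[[0,0,0],0]]'
python3 - <<'E'
from h import *
im=get_image('scene');s=sense();g=s['tcp_pos']+[0,0,.024]
overlay(im,calibration('scene'),g,s['eef_rot'][:2,0],(49,60),'o12.png',130,250,210,330,5,.0275)
E
```

```text
t: 19.68
tcp_pos: [0.5508, 0.0891, 0.0526]
eef_rot: [[0.985, 0.009, 0.172], [-0.172, 0.0, 0.985], [0.009, -1.0, 0.002]]
wrist_force: [5.3, -2.5, 30.1]
finger_gap: 0.694
```

View pics/o12.png

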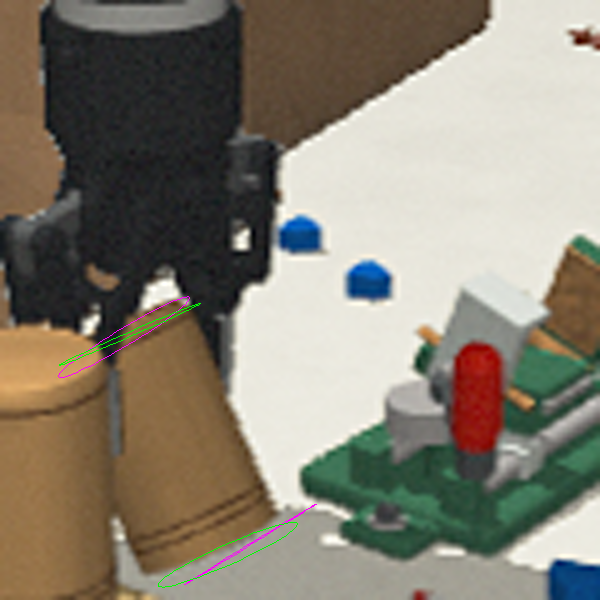

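```bash
python3 -m handwheel '[[[-0.35,0,0],0],[[-0.35,0,0],0],[[-0.35,0,0],0],[[-0.35,0,0],0],[[-0.35,0,0],0],[[-0.35,0,0],0],[[-0.35,0,0],0],[[0,0,0],0]]'
python3 - <<'E'
from h import *
im=get_image('scene');s=sense();g=s['tcp_pos']+[0,0,.024]
overlay(im,calibration('scene'),g,s['eef_rot'][:2,0],(75,90),'o13.png',130,250,210,330,5,.0275)
E
```

```text
t: 20.4
tcp_pos: [0.5241, 0.0935, 0.0504]
eef_rot: [[0.985, 0.003, 0.172], [-0.172, 0.0, 0.985], [0.003, -1.0, 0.001]]
wrist_force: [0.2, -1.3, 8.7]
finger_gap: 0.699
```

View pics/o13.png

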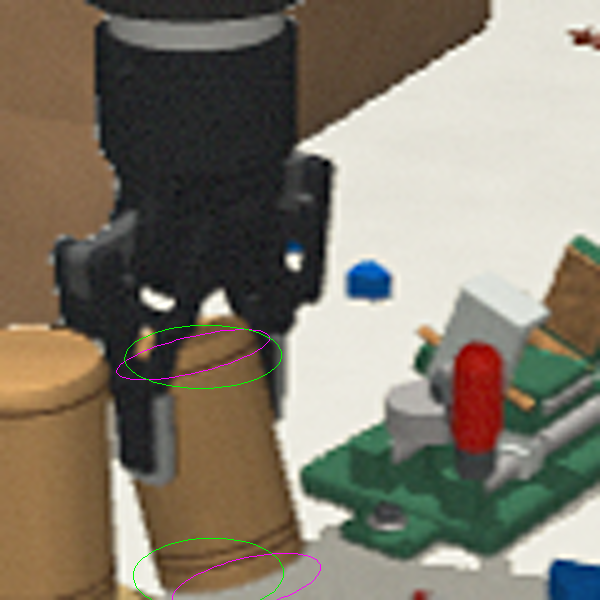

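```bash
python3 -m handwheel '[[[-0.25,0.05,0],0],[[-0.25,0.06,0],0],[[-0.25,0.07,0],0],[[-0.25,0.08,0],0],[[-0.25,0.09,0],0],[[-0.25,0.1,0],0],[[-0.2,0.1,0],0],[[0,0,0],0]]'
python3 - <<'E'
from h import *
im=get_image('scene');s=sense();g=s['tcp_pos']+[0,0,.024]
overlay(im,calibration('scene'),g,s['eef_rot'][:2,0],(90,),'o14.png',130,250,210,330,5,.0275)
E
```

```text
t: 21.12
tcp_pos: [0.5074, 0.0964, 0.0447]
eef_rot: [[0.985, 0.003, 0.172], [-0.172, 0.0, 0.985], [0.003, -1.0, 0.001]]
wrist_force: [2.2, -0.1, 7.8]
finger_gap: 0.691
```

View pics/o14.png

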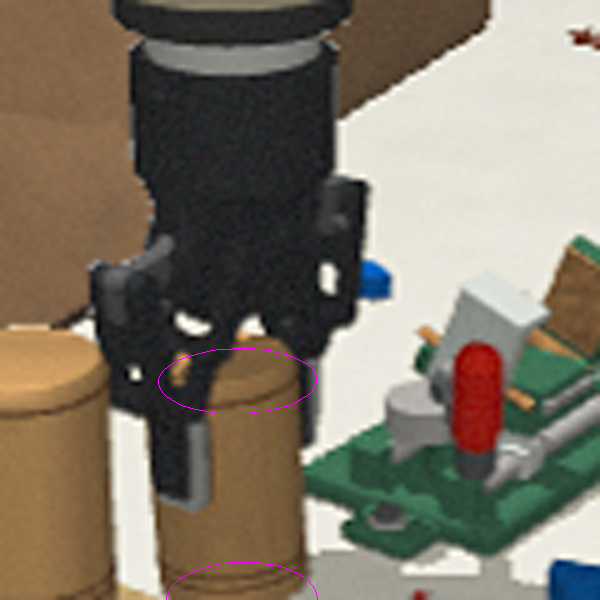

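```bash
python3 -m handwheel '[[[-0.15,0.1,0],0],[[-0.1,0.1,0],0],[[0,0.1,0],0],[[0,0,0],0],[[0,0,0],0],[[0,0,0],0],[[0,0,0],0],[[0,0,0],0]]'
python3 - <<'E'
from h import *
im=get_image('scene');s=sense();g=s['tcp_pos']+[0,0,.026]
overlay(im,calibration('scene'),g,s['eef_rot'][:2,0],(90,),'o15.png',150,270,200,320,5,.0275)
E
```

```text
t: 21.83
tcp_pos: [0.5051, 0.097, 0.0431]
eef_rot: [[0.985, 0.004, 0.172], [-0.172, 0.001, 0.985], [0.004, -1.0, 0.001]]
wrist_force: [-11.3, -0.3, 38.3]
finger_gap: 0.695
```

View pics/o15.png

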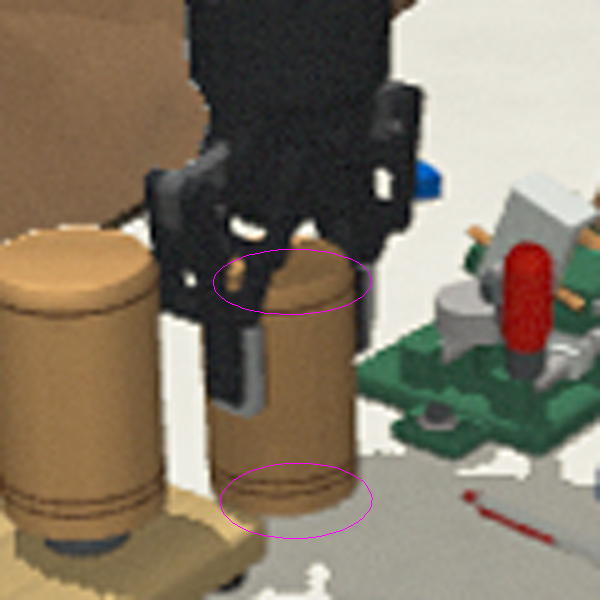

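```bash
python3 - <<'E'
from h import *
from scipy.optimize import least_squares
S=calibration('scene');s=sense()
im=get_image('scene')
cv2.imwrite('pics/z15.png',cv2.resize(im[200:270,225:290,::-1],None,fx=10,fy=10,interpolation=cv2.INTER_CUBIC))
# extents of dry cup check also
def ext(x,y,z=0):
    t=np.linspace(0,2*np.pi,200);P=np.array([proj(S,[x+.03*np.cos(k),y+.03*np.sin(k),z]) for k in t]);return P[:,1].min(),P[:,1].max(),P[:,0].max()
ob=np.array([200+211/5-.4,200+357/5-.4,150+516/5-.4])
r=least_squares(lambda p:np.array(ext(*p))-ob,s['tcp_pos'][:2]);print(r.x,r.fun,s['tcp_pos'])
d=r.x-s['tcp_pos'][:2];R=s['eef_rot'];print("offset tool x,z",d@R[:2,0],d@R[:2,2])
E
```

```text
[0.51290185 0.09279487] [-0.50495847  0.50533728 -0.05729736] [0.50511871 0.0969365  0.04310391]
offset tool x,z 0.008379280499775795 -0.002741789012468076
```

View pics/z15.png

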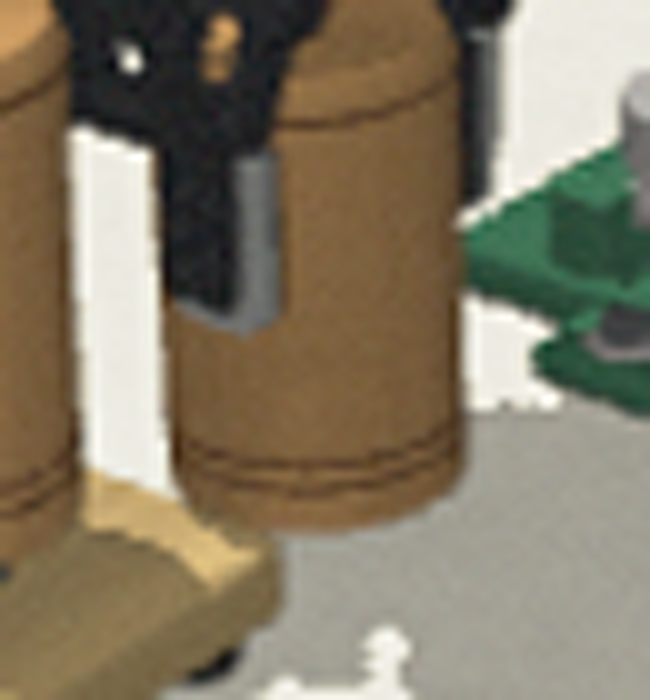

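```bash
python3 - <<'E'
from h import *
from scipy.optimize import least_squares
S=calibration('scene');s=sense()
im=get_image('scene')
cv2.imwrite('pics/z16.png',cv2.resize(im[200:275,190:290,::-1],None,fx=8,fy=8,interpolation=cv2.INTER_CUBIC))
E
```

```text
(no output)
```

View pics/z16.png

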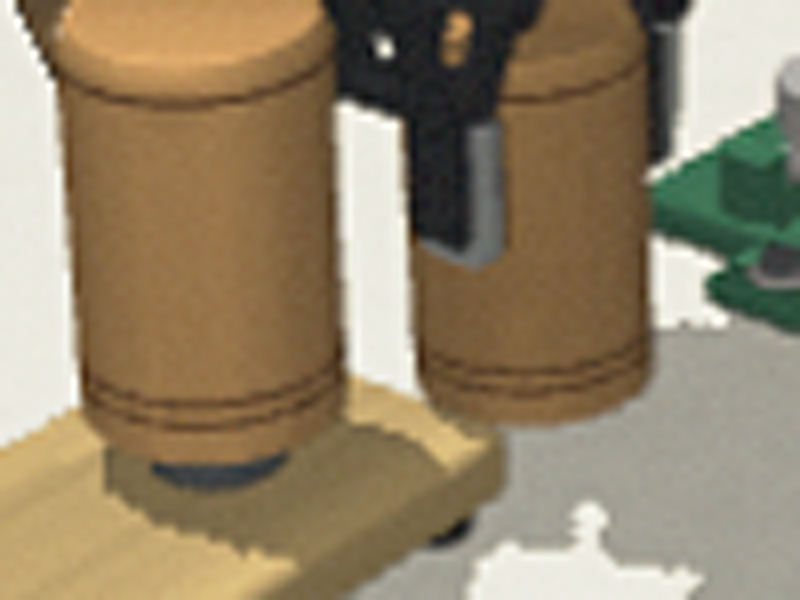

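```bash
python3 - <<'E'
from h import *
from scipy.optimize import least_squares
S=calibration('scene');s=sense()
def ext(x,y,z=0):
    t=np.linspace(0,2*np.pi,200);P=np.array([proj(S,[x+.03*np.cos(k),y+.03*np.sin(k),z]) for k in t]);return P[:,1].min(),P[:,1].max(),P[:,0].max()
for nm,l,r,b,z in(("dry",84,346,465,.039),("cup",418,653,424,0)):
    ob=np.array([190+l/8-.4,190+r/8-.4,200+b/8-.4])
    q=least_squares(lambda p:np.array(ext(*p,z))-ob,[.52,.1]);print(nm,q.x,q.fun)
d=q.x-s['tcp_pos'][:2];R=s['eef_rot'];print("offset tool x,z",d@R[:2,0],d@R[:2,2])
E
```

```text
dry [0.53433594 0.19895902] [-0.45398467  0.45537605 -0.05622516]
cup [0.51301491 0.09203658] [-0.40673075  0.40703919 -0.04615461]
offset tool x,z 0.008629651217767185 -0.003471663407121974
```

```bash
python3 - <<'E'
from h import *
T=calibration("top");S=calibration("scene")
print("lid corner",tri(T,(290/1.4,215/1.4),S,(345/1.4,240/1.4)))
print("lid other top",tri(T,(303/1.4,78/1.4),S,(440/1.4,120/1.4)))
print("lid hinge r", tri(T,(330/1.4,230/1.4),S,(440/1.4,297/1.4)))
im=get_image("top"); save(im[90:270,60:330],'t16.png',2.9)
E
```

```text
lid corner (array([0.48968769, 0.35933037, 0.13501925]), np.float64(0.010422285543672772))
lid other top (array([0.47079245, 0.53738799, 0.14640899]), np.float64(0.0031750838517881456))
lid hinge r (array([0.4325684 , 0.35996881, 0.0402542 ]), np.float64(0.002740520143355055))
```

View pics/t16.png

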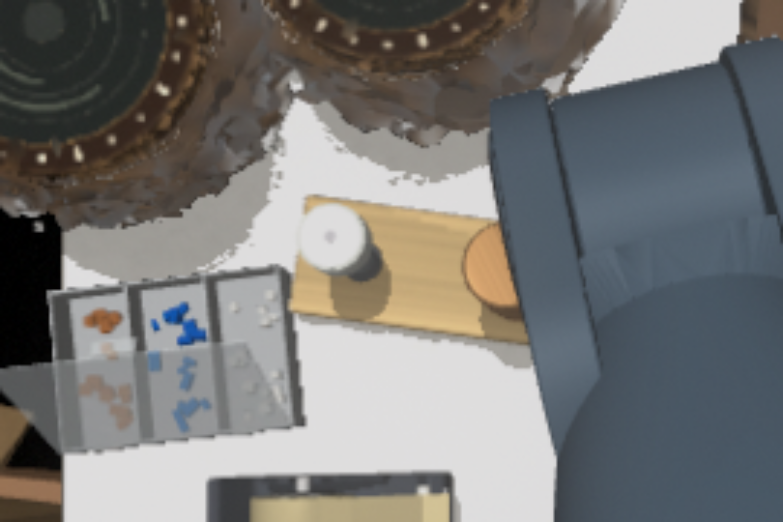

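```bash
python3 - <<'E'
from h import *
T=calibration("top");S=calibration("scene")
h=tri(T,(83/1.4,273/1.4),S,(243/1.4,125/1.4));print("bin hub",h)
z=h[0][2]
for p in((158,275),(150,330),(130,350),(145,215)): print("lid rim",at_z(T,p[0]/1.4,p[1]/1.4,z))
for p in((190,290),(190,330),(130,388),(175,240)):
  for zz in (.05,.15,z): print("bag edge",p,zz,at_z(T,p[0]/1.4,p[1]/1.4,zz))
h=tri(T,(136/1.4,105/1.4),S,(335/1.4,15/1.4));print("bin2 hub",h)
E
```

```text
bin hub (array([0.75988096, 0.2630698 , 0.16705204]), np.float64(0.0045613582298666185))
lid rim [0.6592361  0.2641557  0.16705204]
lid rim [0.66798532 0.18965326 0.16705204]
lid rim [0.69443267 0.16196853 0.16705204]
lid rim [0.67914559 0.34472294 0.16705204]
bag edge (190, 290) 0.05 [0.64114163 0.26272121 0.05      ]
bag edge (190, 290) 0.15 [0.6189135  0.24743613 0.15      ]
bag edge (190, 290) 0.16705203971044807 [0.61512315 0.24482971 0.16705204]
bag edge (190, 330) 0.05 [0.63938444 0.20194494 0.05      ]
bag edge (190, 330) 0.15 [0.61732632 0.19253991 0.15      ]
bag edge (190, 330) 0.16705203971044807 [0.61356496 0.19093615 0.16705204]
bag edge (130, 388) 0.05 [0.72873973 0.11141588 0.05      ]
bag edge (130, 388) 0.15 [0.69803657 0.11076944 0.15      ]
bag edge (130, 388) 0.16705203971044807 [0.69280105 0.11065921 0.16705204]
bag edge (175, 240) 0.05 [0.66624854 0.33822698 0.05      ]
bag edge (175, 240) 0.15 [0.64159134 0.31563678 0.15      ]
bag edge (175, 240) 0.16705203971044807 [0.63738678 0.31178469 0.16705204]
bin2 hub (array([0.68808457, 0.4846844 , 0.16046298]), np.float64(0.02388082387798634))
```

```bash
python3 -m handwheel '[[[0,-0.5,0],0],[[0,-2,0],0],[[0,-3,0],0],[[0,-3,0],0],[[0,-3,0],0],[[0,-3,0],0],[[0,-2.5,0],0],[[0,-0.8,0],0]]'
python3 -m handwheel '[[[0,0,2],0],[[0,0,3],0],[[0,0,3.2],0],[[0,0,3.3],0],[[0.1,0,3.3],0],[[0.1,0,3.3],0],[[0.2,0,3],0],[[0.15,0,1.9],0]]'
python3 - <<'E'
from h import *
im=get_image('scene');s=sense();print(s['tcp_pos'])
cv2.imwrite('pics/s20.png',cv2.resize(im[100:260,100:260,::-1],None,fx=4.5,fy=4.5,interpolation=cv2.INTER_CUBIC))
cv2.imwrite('pics/t20.png',cv2.resize(get_image('top')[100:240,120:280,::-1],None,fx=4,fy=4,interpolation=cv2.INTER_CUBIC))
E
```

```text
t: 22.7
tcp_pos: [0.5049, 0.0969, 0.2224]
eef_rot: [[0.985, 0.005, 0.172], [-0.172, 0.001, 0.985], [0.004, -1.0, 0.002]]
wrist_force: [0.5, -0.5, -2.4]
finger_gap: 0.694
t: 23.37
tcp_pos: [0.5485, 0.325, 0.2173]
eef_rot: [[0.985, -0.001, 0.17], [-0.17, -0.0, 0.985], [-0.001, -1.0, -0.0]]
wrist_force: [0.9, 0.1, -1.8]
finger_gap: 0.697
[0.54866311 0.32695104 0.21669929]
```

View pics/s20.png

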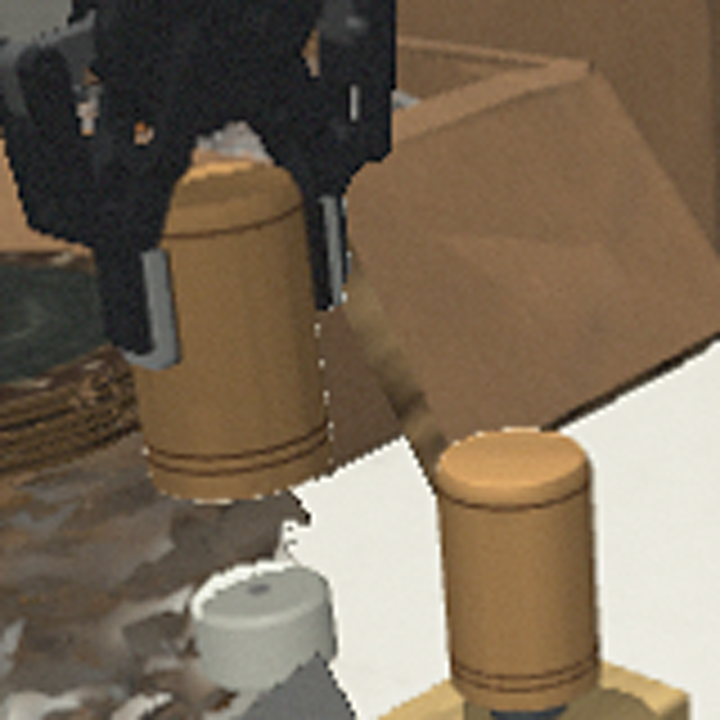

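View pics/t20.png

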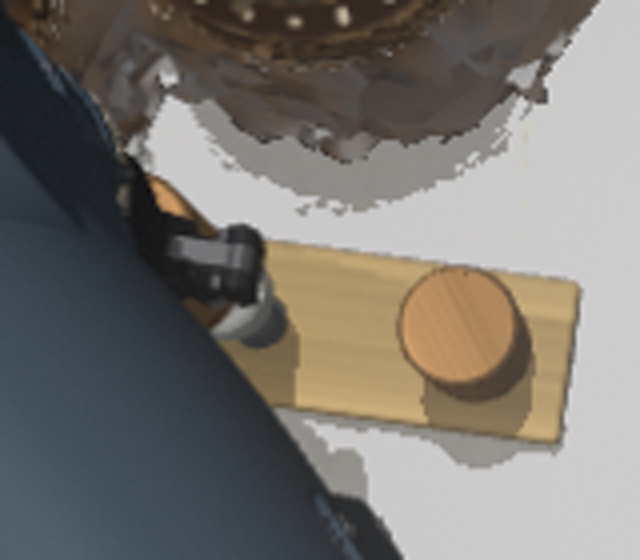

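```bash
python3 - <<'E'
from h import *
from scipy.optimize import least_squares
S=calibration('scene');s=sense()
cv2.imwrite('pics/z20.png',cv2.resize(get_image('scene')[180:250,125:195,::-1],None,fx=10,fy=10,interpolation=cv2.INTER_CUBIC))
def ext(x,y,z=0,R=.03):
    t=np.linspace(0,2*np.pi,200);P=np.array([proj(S,[x+R*np.cos(k),y+R*np.sin(k),z]) for k in t]);return P[:,1].min(),P[:,1].max(),P[:,0].max()
ob=np.array([100+147/4.5-.4,100+330/4.5-.4,100+501/4.5-.4])
for z in(.170,.1736,.177):
    q=least_squares(lambda p:np.array(ext(*p,z))-ob,[.55,.3]);d=q.x-s['tcp_pos'][:2];R=s['eef_rot'];print(z,q.x,q.fun,"off",d@R[:2,0],d@R[:2,2])
o=at_z(S,100+590/4.5-.4,100+259/4.5-.4,.126);print("plug",o)
E
```

```text
0.17 [0.56339287 0.31504461] [ 0.03168506 -0.03190173  0.00579338] off 0.016375506135415278 -0.007244413034981451
0.1736 [0.5579339  0.32076899] [-0.21616648  0.21766271 -0.04000053] off 0.010026047884779468 -0.0025270893930193867
0.177 [0.55278033 0.32617277] [-0.45577819  0.45896969 -0.08531   ] off 0.004031865713165346 0.001925981506835433
plug [0.55692178 0.31959715 0.126     ]
```

View pics/z20.png

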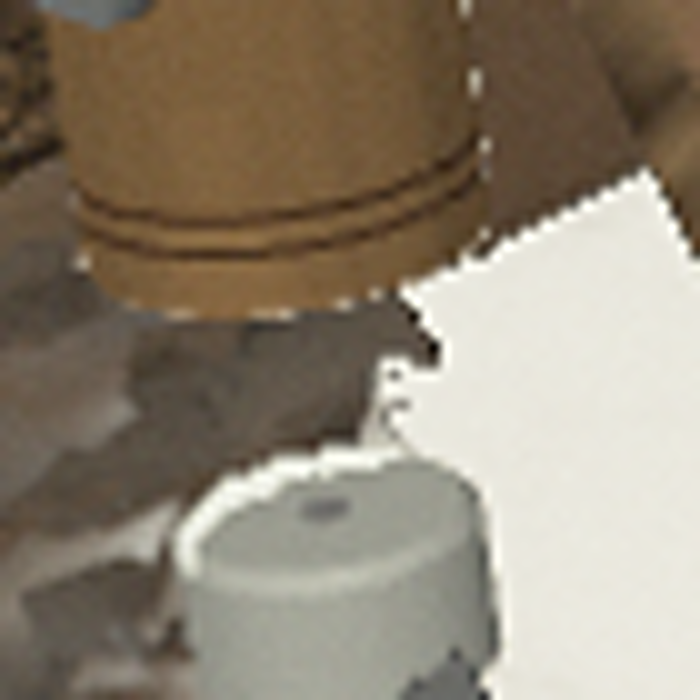

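```bash
python3 -m handwheel '[[[0.1,0,-0.2],0],[[0.1,0.5,-0.2],0],[[0.1,1,-0.2],0],[[0,1.2,-0.1],0],[[0,0.9,0],0],[[0,0.4,0],0],[[0,0,0],0],[[0,0,0],0]]'
python3 - <<'E'
from h import *
s=sense();print(s['tcp_pos'],s['joint_positions'].round(3))
cv2.imwrite('pics/z21.png',cv2.resize(get_image('scene')[180:250,125:195,::-1],None,fx=10,fy=10,interpolation=cv2.INTER_CUBIC))
E
```

```text
t: 24.18
tcp_pos: [0.5505, 0.3146, 0.1789]
eef_rot: [[0.985, 0.0, 0.172], [-0.172, 0.0, 0.985], [0.0, -1.0, 0.0]]
wrist_force: [0.7, -0.2, -2.0]
finger_gap: 0.695
[0.55048451 0.3145767  0.17894939] [0.519 0.509 0.257 1.319 0.    0.692]
```

View pics/z21.png

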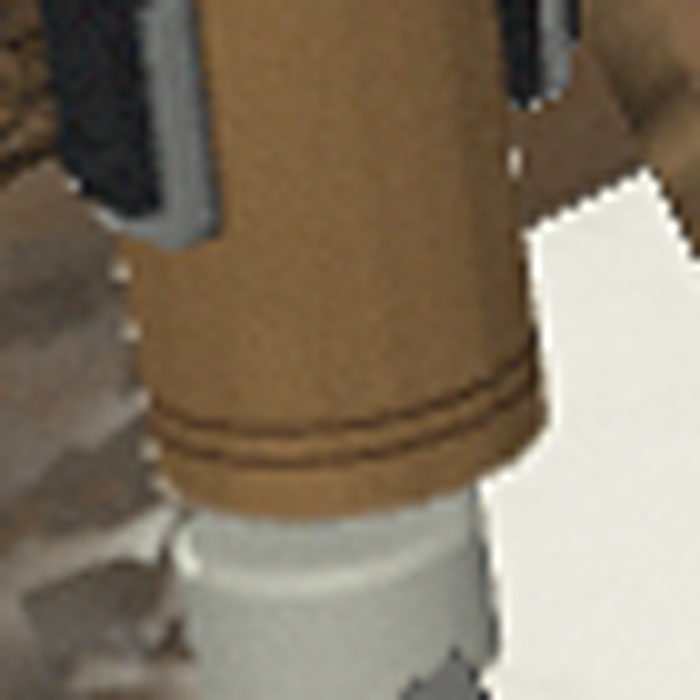

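```bash
cat > fit.py <<'E'
from h import *
from scipy.optimize import least_squares
S=calibration('scene')
def ext(x,y,z=0,R=.03):
    t=np.linspace(0,2*np.pi,200);P=np.array([proj(S,[x+R*np.cos(k),y+R*np.sin(k),z]) for k in t]);return P[:,1].min(),P[:,1].max(),P[:,0].max()
def fit(l,r,b,zs):
    s=sense()
    for z in zs:
        q=least_squares(lambda p:np.array(ext(*p,z))-[l,r,b],[.55,.3]);d=q.x-s['tcp_pos'][:2];R=s['eef_rot'];print(round(z,4),q.x.round(4),q.fun.round(2),"off",round(d@R[:2,0],4),round(d@R[:2,2],4))
E
python3 - <<'E'
from fit import *
k=lambda v,o:o+v/10-.45
fit(k(150,125),k(548,125),k(522,180),(.1345,.1358,.137,.138))
for f in((.5565,.3188),(.557,.3192)): print(proj(S,[*f,.126]),k(507,180),k(325,125))
E
```

```text
0.1345 [0.5595 0.3095] [ 0.13 -0.13  0.02] off 0.0096 -0.0037
0.1358 [0.5578 0.3114] [ 0.05 -0.05  0.01] off 0.0076 -0.0022
0.137 [0.5562 0.3131] [-0.02  0.02 -0.  ] off 0.0057 -0.0007
0.138 [0.5548 0.3145] [-0.08  0.08 -0.01] off 0.0041 0.0004
[230.55715074 157.71129734] 230.25 157.05
[230.59431608 157.28641778] 230.25 157.05
```

```bash
python3 -m handwheel '[[[0,0,0.2],0],[[0,0,0.2],0],[[0,0,0.15],0],[[0,0.1,0],0],[[0,0.1,0],0],[[0,0.1,0],0],[[0,0,0],0],[[0,0,0],0]]'
python3 - <<'E'
from h import *
s=sense();print(s['tcp_pos'])
cv2.imwrite('pics/z22.png',cv2.resize(get_image('scene')[180:250,125:195,::-1],None,fx=10,fy=10,interpolation=cv2.INTER_CUBIC))
E
```

```text
t: 24.9
tcp_pos: [0.5514, 0.3202, 0.1756]
eef_rot: [[0.985, -0.0, 0.172], [-0.172, -0.0, 0.985], [-0.0, -1.0, -0.0]]
wrist_force: [-0.4, 0.4, -1.9]
finger_gap: 0.696
[0.55138666 0.32018773 0.17560976]
```

View pics/z22.png

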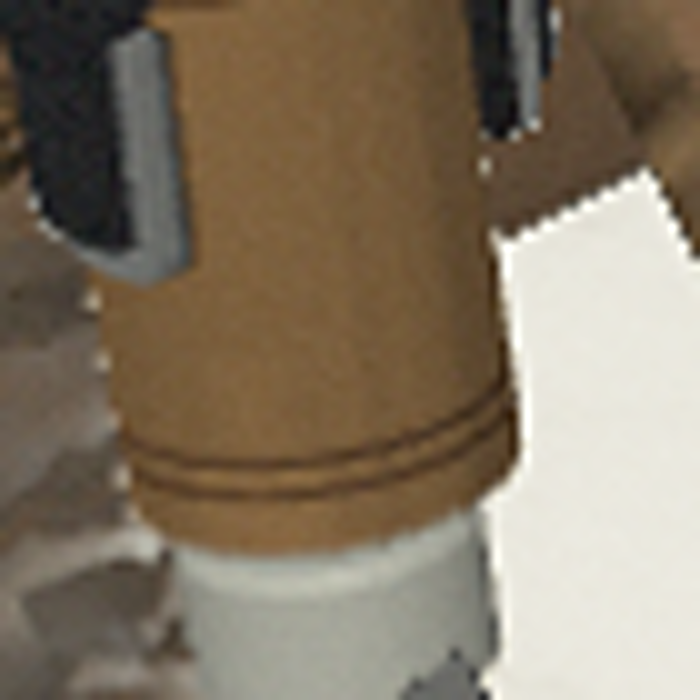

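```bash
python3 -m handwheel '[[[0,0.15,0],0],[[0,0.15,0],0],[[0,0.15,0],0],[[0,0.15,0],0],[[0,0.15,0],0],[[0,0.15,0],0],[[0,0,0],0],[[0,0,0],0]]'
python3 - <<'E'
from h import *
s=sense();print(s['tcp_pos'],s['wrist_force'])
cv2.imwrite('pics/z23.png',cv2.resize(get_image('scene')[180:250,125:195,::-1],None,fx=10,fy=10,interpolation=cv2.INTER_CUBIC))
E
```

```text
t: 25.62
tcp_pos: [0.5514, 0.3202, 0.1666]
eef_rot: [[0.985, -0.0, 0.172], [-0.172, -0.0, 0.985], [-0.0, -1.0, -0.0]]
wrist_force: [0.8, -0.8, -2.5]
finger_gap: 0.696
[0.55136893 0.32021954 0.16661281] [ 0.84032843 -0.75673282 -2.53827634]
```

View pics/z23.png

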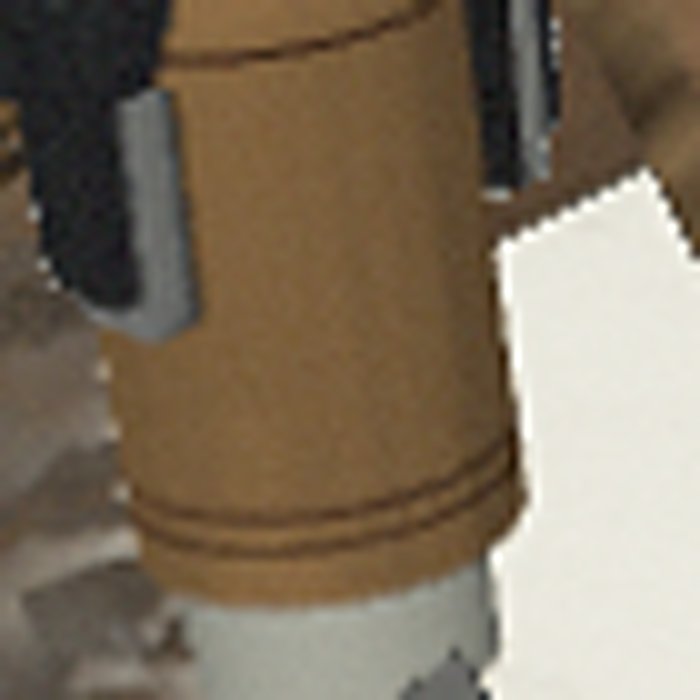

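```bash
python3 -m handwheel '[[[0,0.2,0],0],[[0,0.2,0],0],[[0,0.2,0],0],[[0,0.3,0],0],[[0,0.3,0],0],[[0,0.3,0],0],[[0,0.3,0],0],[[0,0,0],0]]'
```

```text
t: 26.33
tcp_pos: [0.5512, 0.3201, 0.1479]
eef_rot: [[0.985, -0.001, 0.172], [-0.172, -0.0, 0.985], [-0.001, -1.0, -0.001]]
wrist_force: [0.5, 0.5, -1.7]
finger_gap: 0.696
```

```bash
python3 -m handwheel '[[[0,0.3,0],0],[[0,0.3,0],0],[[0,0.3,0],0],[[0,0.3,0],0],[[0,0.3,0],0],[[0,0.3,0],0],[[0,0.3,0],0],[[0,0,0],0]]'
python3 - <<'E'
from h import *
s=sense();print(s['tcp_pos'],s['wrist_force'],s['wrist_torque'])
cv2.imwrite('pics/z24.png',cv2.resize(get_image('scene')[180:280,110:260,::-1],None,fx=5,fy=5,interpolation=cv2.INTER_CUBIC))
E
```

```text
t: 27.0
tcp_pos: [0.5512, 0.3201, 0.127]
eef_rot: [[0.985, -0.001, 0.172], [-0.172, -0.0, 0.985], [-0.001, -1.0, -0.001]]
wrist_force: [-0.3, -0.2, -1.4]
finger_gap: 0.693
[0.5511678  0.32010673 0.12695102] [-0.32980285 -0.15782078 -1.39157213] [ 0.09322965  0.0168219  -0.01181253]
```

View pics/z24.png

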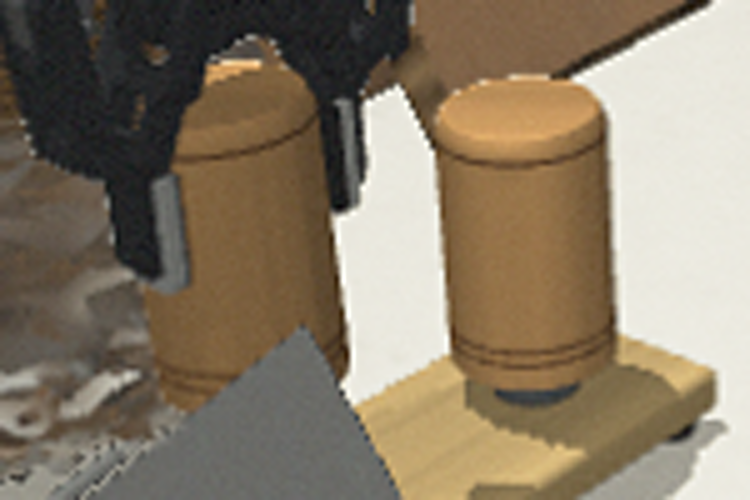

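```bash
python3 -m handwheel '[[[0,0.4,0],0],[[0,0.5,0],0],[[0,0.5,0],0],[[0,0.5,0],0],[[0,0.5,0],0],[[0,0.4,0],0],[[0,0.3,0],0],[[0,0.2,0],0]]'
python3 -m handwheel '[[[0,0.15,0],0],[[0,0.15,0],0],[[0,0.15,0],0],[[0,0.1,0],0],[[0,0.1,0],0],[[0,0.1,0],0],[[0,0,0],0],[[0,0,0],0]]'
```

```text
t: 27.72
tcp_pos: [0.5511, 0.3202, 0.0942]
eef_rot: [[0.985, -0.001, 0.172], [-0.172, -0.0, 0.985], [-0.001, -1.0, -0.0]]
wrist_force: [-2.3, -1.0, -0.9]
finger_gap: 0.697
t: 28.38
tcp_pos: [0.5514, 0.3202, 0.0871]
eef_rot: [[0.985, -0.0, 0.172], [-0.172, -0.0, 0.985], [-0.0, -1.0, -0.0]]
wrist_force: [-1.0, -0.5, -2.3]
finger_gap: 0.696
```

Not seated yet, so I keep creeping down.

```bash
python3 -m handwheel '[[[0,0.1,0],0],[[0,0.1,0],0],[[0,0.1,0],0],[[0,0.05,0],0],[[0,0.05,0],0],[[0,0,0],0],[[0,0,0],0],[[0,0,0],0]]'
python3 -m handwheel '[[[0,0.05,0],0],[[0,0.05,0],0],[[0,0.05,0],0],[[0,0.05,0],0],[[0,0.05,0],0],[[0,0,0],0],[[0,0,0],0],[[0,0,0],0]]'
```

```text
t: 29.05
tcp_pos: [0.5514, 0.3202, 0.0831]
eef_rot: [[0.985, -0.0, 0.172], [-0.172, -0.0, 0.985], [-0.0, -1.0, -0.0]]
wrist_force: [-2.6, -0.7, -1.9]
finger_gap: 0.699
t: 29.72
tcp_pos: [0.5518, 0.3203, 0.0815]
eef_rot: [[0.985, 0.001, 0.172], [-0.172, 0.0, 0.985], [0.001, -1.0, 0.001]]
wrist_force: [-2.7, -2.0, 8.8]
finger_gap: 0.696
```

```bash
python3 - <<'E'
from h import *
cv2.imwrite('pics/z25.png',cv2.resize(get_image('scene')[180:280,110:260,::-1],None,fx=5,fy=5,interpolation=cv2.INTER_CUBIC))
s=sense();print(s['tcp_pos'],s['wrist_force'])
E
```

```text
[0.55184475 0.32038218 0.08153267] [-2.75765484 -2.45365897  8.56942495]
```

View pics/z25.png

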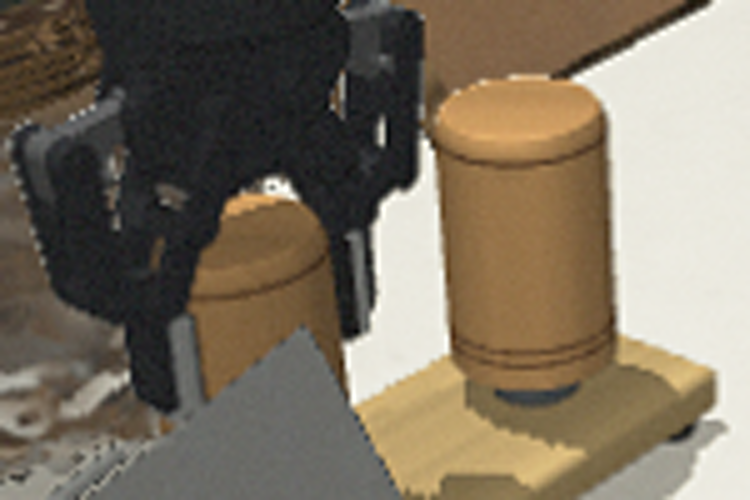

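```bash
python3 -m handwheel '[[[0,0,0],0],[[0,0,0],0],[[0,0,0],0],[[0,0,0],0],[[0,0,0],0],[[0,0,0],0],[[0,0,0],0],[[0,0,0],0]]' 92
python3 - <<'E'
from h import *
cv2.imwrite('pics/z26.png',cv2.resize(get_image('scene')[180:280,110:260,::-1],None,fx=5,fy=5,interpolation=cv2.INTER_CUBIC))
s=sense();print(s['tcp_pos'],s['wrist_force'])
E
```

```text
t: 30.43
tcp_pos: [0.5514, 0.3203, 0.0807]
eef_rot: [[0.985, -0.0, 0.172], [-0.172, 0.0, 0.985], [-0.0, -1.0, 0.0]]
wrist_force: [-0.4, -0.2, -0.0]
finger_gap: 0.922
[0.55144127 0.32028773 0.08068061] [-0.72330337 -0.92141309  0.87641077]
```

View pics/z26.png

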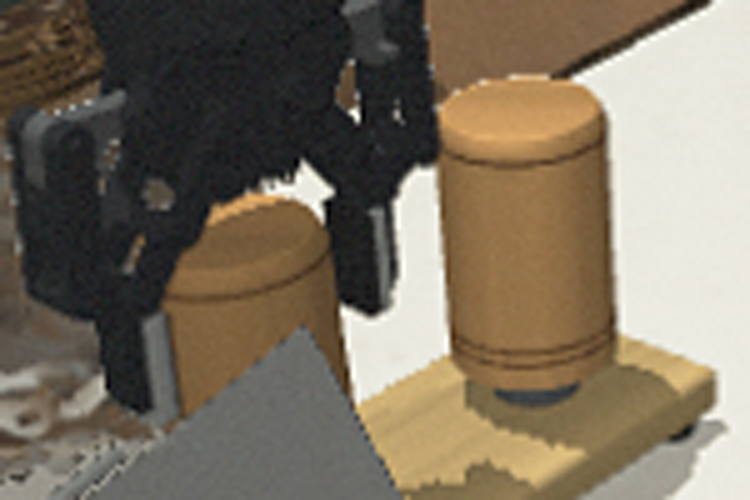

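Released: the cup stays in place at about (250, 260) and the fingers stand clear on both sides. I'll lift straight up and check.

```bash
python3 -m handwheel '[[[0,-0.5,0],0],[[0,-1,0],0],[[0,-2,0],0],[[0,-2.5,0],0],[[0,-3,0],0],[[0,-3,0],0],[[0,-3,0],0],[[0,-2,0],0]]'
python3 -m handwheel '[[[-1,0,0],0],[[-2,0,-1],0],[[-2.5,0,-2],0],[[-2.5,0,-2.5],0],[[-2.5,0,-2.5],0],[[-2,0,-2.5],0],[[-1,0,-2],0],[[0,0,-1],0]]'
python3 - <<'E'
from h import *
im=get_image('scene');cv2.imwrite('pics/z27.png',cv2.resize(im[180:280,110:260,::-1],None,fx=5,fy=5,interpolation=cv2.INTER_CUBIC))
it=get_image('top');cv2.imwrite('pics/t27.png',cv2.resize(it[140:290,120:290,::-1],None,fx=4,fy=4,interpolation=cv2.INTER_CUBIC))
for c in("top","scene"):
    for t in("cup_mid","tape"): print(c,t,[(round(d["p"],2),np.round(d["location"],1).tolist()) for d in masks_of(c,t)][:3])
E
```

```text
t: 31.15
tcp_pos: [0.5517, 0.3204, 0.255]
eef_rot: [[0.985, 0.003, 0.172], [-0.172, 0.002, 0.985], [0.003, -1.0, 0.002]]
wrist_force: [0.3, 0.5, 0.5]
finger_gap: 0.918
t: 31.82
tcp_pos: [0.3931, 0.209, 0.2523]
eef_rot: [[0.985, 0.001, 0.172], [-0.172, 0.001, 0.985], [0.001, -1.0, 0.001]]
wrist_force: [0.5, 0.6, 0.0]
finger_gap: 0.92
top cup_mid [(0.73, [184.6, 217.5]), (0.53, [160.7, 181.2])]
top tape []
scene cup_mid [(0.64, [239.9, 151.6])]
scene tape [(0.61, [328.6, 255.6])]
```

View pics/z27.png

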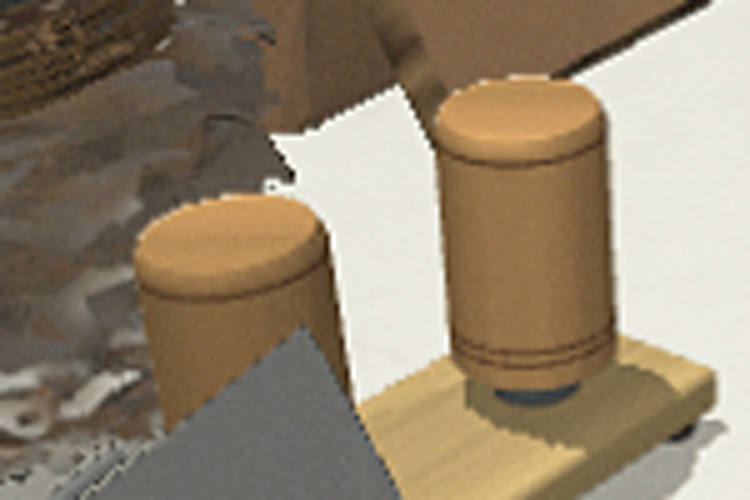

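View pics/t27.png

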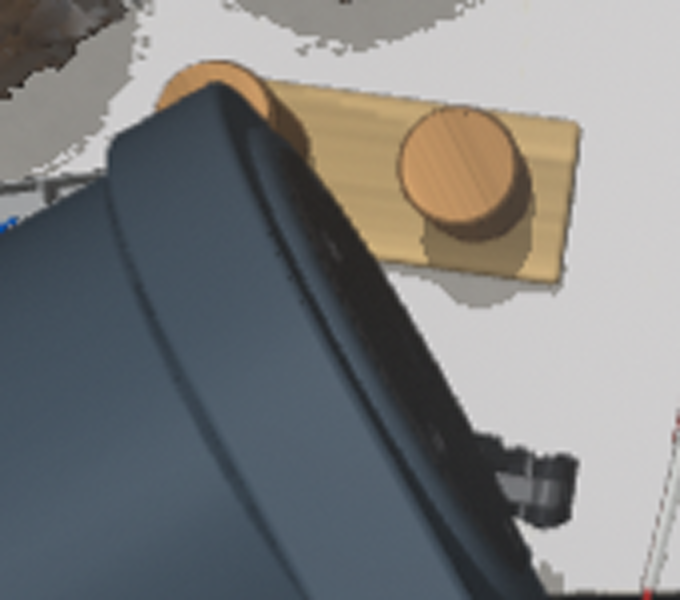

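```bash
python3 - <<'E'
from h import *
T=calibration("top");S=calibration("scene")
a=(140+120/4-.4,120+216/4-.4)
b=(180+236/5-.4,110+231/5-.4)
print("cup top",tri(T,a,S,b),at_z(T,*a,.134),at_z(S,*b,.134))
d=(140+166/4-.4,120+460/4-.4); e=(180+102/5-.4,110+521/5-.4)
print("dry top",tri(T,d,S,e))
E
```

```text
cup top (array([0.55900288, 0.31781045, 0.13122066]), np.float64(0.0021386385373335795)) [0.55769814 0.31651924 0.134     ] [0.55629391 0.32217171 0.134     ]
dry top (array([0.53265777, 0.19872736, 0.1349507 ]), np.float64(0.0021402011566607464))
```

```bash
python3 -m handwheel '[[[0,0,0],0],[[0,0,0],0],[[0,0,0],0],[[0,0,0],0],[[0,0,0],0],[[0,0,0],0],[[0,0,0],0],[[0,0,0],0]]' && python3 -c "
from bench import ctrl
print(ctrl.hand_in())"
```

```text
t: 32.78
tcp_pos: [0.3952, 0.2105, 0.2507]
eef_rot: [[0.985, 0.0, 0.172], [-0.172, 0.0, 0.985], [0.0, -1.0, 0.0]]
wrist_force: [0.2, 0.3, 0.1]
finger_gap: 0.923
the job is handed in; nothing more can be done
None
```

The dice cup is upside down on the peg that was empty, released, and I handed the job in at about 33 s. No verdict was reported.

**What I did**
- **Lever:** I pinched the red knob and swung it open. My first swing came up about 8° short because the fingers slipped off the knob. I gripped it again and pushed until it hit the end stop, with about 30 N sideways at the wrist.
- **Turning the cup:** The tool always points down, so the cup had to pivot between the pads. I first tipped it about 30° against the vise's stop, where the tool felt 40 N; I think a finger was against a jaw. I finished by pressing and dragging its rim on the table until it stood upside down, reading up to 38 N at the wrist.
- **Seating:** I lined the cup up by camera and lowered it with no noticeable contact until the inside of its bottom met the plug. That was at tool height 81.5 mm against a predicted 82 mm. The cup pressed on the plug with about 11 N, and only then did I open the fingers.

**Last checks**
- **Cup on the peg:** Its top measured about 131 mm above the table, against 134 mm for a seated cup. It is about 6 mm off the foot at the top, which puts its centre about 4 mm off, and it leans about 3°. The arm hid part of this cup from the top camera, and the two cameras disagreed on its position by about 2 mm (up to 6 mm in y if its top is taken at 134 mm).
- **Other cup:** It had moved about 1 mm, within measuring error.
- **Tape dispenser:** It was within about 2 pixels of its starting position in the scene view. The network did not find it in the last top view.
- **Robot:** The gripper was clear and the arm at rest, with no force at the wrist.

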